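# Stand two washed feeding dishes in the draining rack

## Task

The two washed feeding dishes on the black mat, one blue and one green, have to drain. Stand each on edge, fully down, in a free slot of its own in the wire rack, leaning back on the tines with its hollow side facing the same way as the two white dishes already there. Set them in gently rather than dropping or jamming them, and leave the white dishes, the tape roll and the bottle where they are.

Things in the scene. Friction and masses are not known exactly. Their poses are not given: they have to be found in the camera images.
- rack: Fixed wire draining rack, 280 (x) by 205 (y), over a dark drip tray with a wire rim at z = 60 round it. Origin: centre of its underside, on the counter; z up; x runs from its front to its back, roughly away from the robot. Five rows of 5 mm wire tines stand on the floor wires at x = -102, -57, -12, 33, 78; between them four slots 45 apart, 38 clear. Dishes stand across x. Floor rails along x at y = -30 and 30, top at z = 38.5.
- rack_tine_top (a point): Middle of the top of the front row of tines, at x = -77, y = 0, z = 114 in the rack's frame. Each row is a hairpin: two legs at y = -28 and 28, 82 long, joined at the top, rising from z = 36 and leaning back (towards the rack's +x) 18 degrees from vertical. A cross wire at floor height joins the feet of each row and stops the bottom edge of a dish.
- slot1 (a point): Front slot (nearest the robot), free. The point where the centre of a dish rests when it stands in it: x = -63, y = 0, z = 84 in the rack's frame. Lowered parallel to the tines (its axis 18 degrees above level), midway between two rows, a dish reaches the floor with its centre 1 behind and 4 above this point, 4 clear on either side; let go, it leans back 18 to 24 degrees.
- slot2 (a point): Second slot from the front, free: the point where the centre of a dish rests when it stands in it, at x = -18, y = 0, z = 84 in the rack's frame; otherwise as slot1. Right behind it stands a white dish. With slot1 empty there is room in front of it for the gripper.
- slot3 (a point): Third slot, taken by a white dish: x = 27, y = 0, z = 84 in the rack's frame.
- slot4 (a point): Rear slot, taken by a white dish: x = 72, y = 0, z = 84 in the rack's frame.
- dish_blue_center (a point): Blue glazed feeding dish, to be stood in the rack; starts flat, open side up, on the black mat (top 3 above the counter). Round: foot diameter 88, rim diameter 126, height 27; straight side wall 4 thick, flaring outward 35 degrees from the dish's axis; 0.10 to 0.19 kg. Point on its axis 13.5 above the underside; z out of the open side.
- dish_green_center (a point): Green feeding dish, to be stood in the rack; starts flat, open side up, on the black mat. Same shape, size and weight as the blue one. Point on its axis 13.5 above the underside; z out of the open side.
- dish_blue: The blue dish as a whole; origin at the centre of its underside, z out of the open side.
- dish_green: The green dish as a whole; origin at the centre of its underside, z out of the open side.
- standing_1_center (a point): White dish of the same shape and size, standing in slot3, hollow side to the front and a little up; leave it. Point half-way up its axis; z out of the open side.
- standing_2_center (a point): White dish of the same shape and size, standing in slot4; leave it. Point half-way up its axis; z out of the open side.
- tape_roll: Roll of white tape lying flat on the mat, 72 diameter, 26 high; leave it. Origin at the centre of its underside.
- wash_bottle: White bottle with a red cap, 66 diameter, 160 high, standing on the counter beyond the mat; leave it. Origin at the centre of its underside.
Not all that is in view belongs to the job. Leave any red look-alike of the part that bears standing_1_center alone.

How it is judged:
By the outcome, as a careful person would: the job done as asked, in the order asked, and still so for the second after the job is handed in, with the robot touching nothing.
It also fails if it takes over 69 s, if anything falls off the work surface, if the arm or the gripper's body presses on something with over 40 N, if the wrist force passes 120 N, or if a joint passes its speed limit or range.

## Robot

A 7-joint arm with a two-finger parallel gripper is mounted at the origin on the work surface. World frame = base frame: x ahead of the robot, y to its left, z up, the work surface at z = 0. Lengths are in mm, angles in rad, forces in N, time in s.
With the tool pointing down it reaches from about 400 to 875 mm from the base axis. Payload 4.4 kg.
Tool frame: the origin (TCP) lies at the very end of the fingers, on their centre line; the grasp point (between the pads) lies 19 mm behind it; z points along the fingers, y is the direction in which the jaws open and shut (so a half turn about z gives the same grasp; the last joint's range is limited). The gripper opens to 85 mm and grips with 20 to 120 N. Pads are 22 mm wide; open, the fingers measure 114 mm over their backs; the gripper's body (76 mm by 85 mm) begins 54 mm behind the grasp point. The pads swing forward as they close: fully open they stand 13 mm farther back than shut.
Start: joints at [1.139, 0.628, 0.038, 1.517, -0.027, 0.996, -0.02], TCP at [232.531, -606.999, 231.313] pointing down, gripper open.
Joint ranges: [-3.06, 3.06], [-0.37, 2.12], [-1.25, 1.32], [0.18, 2.47], [-1.1, 4.24], [0.23, 1.98], [-2.94, 2.94]. Speed limits (rad/s): [2.57, 2.57, 3.14, 3.14, 3.14, 3.14, 3.14].

## Interface

Orientations are given as [roll, pitch, yaw] about the fixed x, y, z axes, in that order (R = Rz(yaw) Ry(pitch) Rx(roll)).
In Python, from cell import ctrl gives the robot as it stands.
- The arm moves only by the shell command python3 -m crank 'ROWS' [OPENING]. ROWS is JSON, a list that holds one entry, the list of rows, each a list of 6 numbers: the shift along the tool's x, y, z in units of 30 mm (1.0 is 30 mm), then the turn, a rotation vector about the tool's x, y, z in units of 6 degrees (1.0 is 6 degrees). In form: [[[tx, ty, tz, rx, ry, rz], ...]]. A call has 1 to 12 rows; each row shifts and turns the pose as measured when the row begins, along the tool's axes as they then stand; what a row does not reach is not made up. A row lasts 1/12 s, in which the tool goes at most 41.7 mm and 7.16 degrees, less where a joint would pass 70% of its speed; a pose out of reach is approached as far as the arm can. A call is refused whole if a number of a shift passes 1 or a number of a turn 1, either way. A call with a gripper value outside its range is refused whole. OPENING is the gripper command: -1 is fully open, 1 is shut, values between are in proportion, set as the call begins (- or left out, the last holds). The fingers move at their own pace and stop on an object; the grip force is fixed at half the most. Time passes only in rows, so rows that do not move let the fingers close. It gives the time, the measured TCP pose, the force and the opening at its end, in the units of the state.
- ctrl.read_state(): the state, without advancing time (a new reading comes with each control period).
- ctrl.get_image(name): name is "scene" or "top" or "wrist"; returns a dict with "color" (480x640x3 uint8, red, green, blue), "depth" (480x640 float32, mm along the optical axis (not along the pixel's ray), 0 where there is no reading), "camera_matrix" (3x3 intrinsics, pixels), "R" (3x3) and "t" (3): a world point X has camera coordinates R X + t. Camera axes: x right, y down, z forward; pixel columns grow to the right and rows downward; lengths in mm; the calibration is good to about 2 mm. The wrist camera is an equidistant fisheye: a pixel r from the principal point sees the ray r / f radians off the axis. A picture is of the moment at which its call begins.
- ctrl.finish_job(): hands the job in, once; it reports no verdict.
Trained networks look in a picture, given as the dict that the camera call returned (one of the last four; its "shot" number tells which), for a name from the list of things; names that differ only in an ending like _2 or _b are one class to them, and where a whole thing is asked for, a point or a joint stands for the part that bears it (a point fixed in the world has none). Each returns a list of dicts, best first, with "conf" (0 to 1); they miss things now and then, are a little off and sometimes report something else, mostly with a low value. They report only what shows in the picture. A call takes as long as a camera call. They do not tell look-alikes from the thing itself.
- ctrl.search_frame(query, picture): "extent" ([centre column, centre row, width, height] in pixels, round what is visible of it).
The state is a dict: "clock": time; "qpos": joint angles; "qd": joint speeds; "tau": joint torques, N m; "eef_pos": TCP position; "tool_rot": TCP orientation; "force": force on the tool from outside, world axes, zero at the start; "torque": the same for the moment, N m; "width": finger opening in mm.
Only numpy, scipy, OpenCV 4.12 (cv2) and the standard library are available. Lean on these libraries where they do the work, as an engineer would, in place of code of your own. Each camera call takes 0.05 s, during which the arm holds its last target. There are 200 camera calls.

## Working session

There is one attempt and no reset: what is moved stays moved. The work goes in short steps, Python scripts to look and compute and a shell command to move; the robot and the scene stay as the last step left them, time stands still between calls to the robot, and variables do not carry over. Pictures are saved under pics/ and viewed, about 8 in all and at most 12, crops included, and the job is handed in when it is done.

```bash
mkdir -p pics; ls; cat > h.py <<'E'
import numpy as np, cv2
from scipy.spatial.transform import Rotation as Ro
from cell import ctrl
def world(im,u,v,d=None):
    K=im["camera_matrix"]; d=im["depth"][int(v),int(u)] if d is None else d
    c=np.array([(u-K[0,2])/K[0,0]*d,(v-K[1,2])/K[1,1]*d,d]); return im["R"].T@(c-im["t"])
def cloud(im):
    K=im["camera_matrix"]; d=im["depth"]; v,u=np.mgrid[:480,:640]
    c=np.stack([(u-K[0,2])/K[0,0]*d,(v-K[1,2])/K[1,1]*d,d],-1); return (c-im["t"])@im["R"]
def save(n,a): cv2.imwrite("pics/"+n,a[...,::-1])
E
python3 - <<'E'
from h import *
s=ctrl.read_state(); print(s)
for n in ("scene","top"):
    im=ctrl.get_image(n); save(n+"0.png",im["color"]); np.save(n+"0.npy",im,allow_pickle=True)
    for q in ("dish_blue","dish_green","standing_1_center","rack","rack_tine_top","tape_roll","wash_bottle"):
        for r in ctrl.search_frame(q,im)[:4]:
            e=r["extent"]; print(n,q,np.round(r["conf"],2),np.round(e),np.round(world(im,min(e[0],639),min(e[1],479))))
E
```

```text
pics
{'clock': 0.0, 'qpos': array([ 1.13921266,  0.62935759,  0.03843378,  1.51838318, -0.02699187,
        0.9962772 , -0.01997946]), 'qd': array([-3.15113026e-05, -2.72734964e-04, -1.00556785e-03, -1.60391398e-03,
       -1.29608337e-04, -3.48293190e-04, -1.67253523e-03]), 'tau': array([-5.59066175e-04, -5.63427043e+01,  1.22558691e+00, -1.93455309e+01,
        1.08634197e-02,  1.06079289e-02, -2.38655576e-05]), 'eef_pos': array([ 232.29721018, -606.40115755,  230.37664941]), 'tool_rot': array([-3.13968535e+00,  2.79868165e-05,  3.65814928e-01]), 'force': array([-0.35766567,  0.41821084, -0.53838586]), 'torque': array([0.0156526 , 0.04017864, 0.00392304]), 'width': 85.38612550733002}
scene dish_blue 0.57 [404. 260.  46.  37.] [653. 163.   4.]
scene dish_green 0.72 [419. 190.  38.  36.] [441. 281.  14.]
scene standing_1_center 0.92 [235. 200.  40.  38.] [ 347. -265.   26.]
scene standing_1_center 0.7 [179. 197.  38.  36.] [ 295. -425.   25.]
scene standing_1_center 0.56 [232. 271.  42.  18.] [ 636. -305.  130.]
scene rack 0.73 [235. 274. 102. 109.] [ 642. -300.  125.]
scene rack_tin
[... 168 characters left out ...]
 122.]
top dish_blue 0.84 [244. 197.  54.  53.] [667. 158.   2.]
top dish_green 0.87 [190. 283.  52.  53.] [450. 280.   7.]
top dish_green 0.74 [431. 235. 121. 134.] [ 578. -304.   34.]
top standing_1_center 0.89 [418. 338.  50.  49.] [ 330. -273.   19.]
top standing_1_center 0.82 [438. 219.  48.  37.] [ 601. -305.  120.]
top standing_1_center 0.58 [482. 359.  53.  54.] [ 283. -425.   26.]
top standing_1_center 0.36 [431. 234. 119. 133.] [ 580. -304.   28.]
top rack 0.83 [430. 233. 120. 136.] [ 583. -300.   33.]
top rack_tine_top 0.73 [429. 234. 119. 133.] [ 580. -297.   36.]
top tape_roll 0.79 [286. 272.  26.  36.] [481.  48.   8.]
top wash_bottle 0.65 [301. 136.  28.  38.] [792.  16. 115.]
```

View pics/scene0.png

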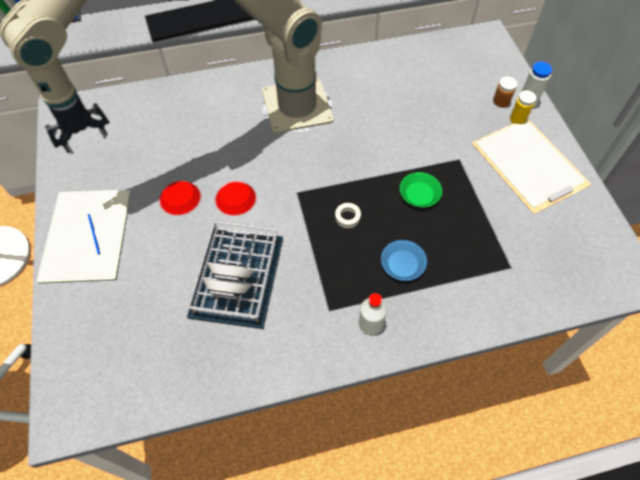

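View pics/top0.png

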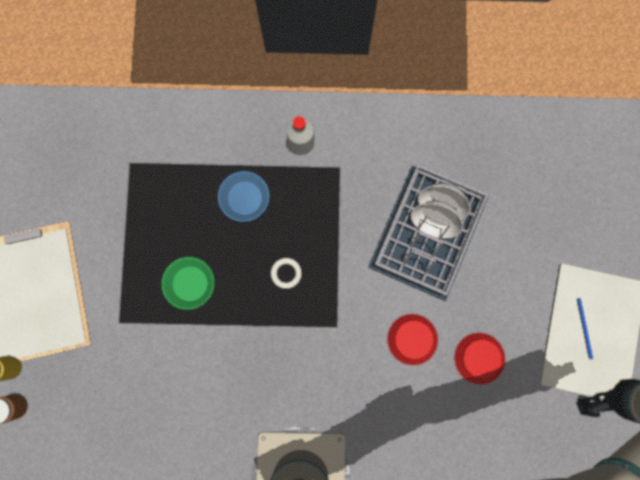

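The scene view shows the blue dish at (404,260) and the green one at (419,190), both open-up on the mat. The rack is at (235,274), with white dishes in its two rear slots. The red look-alikes are at (180,197) and (235,198), the tape at (347,215) and the bottle at (372,312).

Anything I could mistake for the dishes (top view): red (413,339), red (481,358), white (440,215), and the rack itself, which the "green" query reported at (431,235). My choice is blue (244,197) and green (188,283).

Next I'll measure their positions and check them in a crop.

```bash
python3 - <<'E'
from h import *
im=np.load("top0.npy",allow_pickle=True).item(); K=im["camera_matrix"]
hsv=cv2.cvtColor(im["color"],cv2.COLOR_RGB2HSV); P=cloud(im)
def at_z(im,u,v,z):
    K=im["camera_matrix"]; r=im["R"].T@np.array([(u-K[0,2])/K[0,0],(v-K[1,2])/K[1,1],1]); c=-im["R"].T@im["t"]
    return c+r*(z-c[2])/r[2]
print("cam",-im["R"].T@im["t"],K[0,0])
for n,(lo,hi),(u,v) in (("blue",(95,125),(244,197)),("green",(45,85),(190,283))):
    m=((hsv[...,0]>=lo)&(hsv[...,0]<=hi)&(hsv[...,1]>90)).astype(np.uint8); w=np.zeros_like(m); w[v-40:v+40,u-40:u+40]=1; m*=w
    c=max(cv2.findContours(m,0,1)[0],key=cv2.contourArea); e=cv2.fitEllipse(c)
    p=at_z(im,*e[0],30); d=np.linalg.norm(at_z(im,e[0][0]+e[1][0]/2,e[0][1],30)-at_z(im,e[0][0]-e[1][0]/2,e[0][1],30))
    print(n,e,p.round(1),"dia",d.round(1), "zmax",np.percentile(P[m>0][:,2],[5,50,95]).round(1))
# rack
w=np.zeros((480,640),bool); w[150:310,360:500]=1
m=w&(P[...,2]>52)&(P[...,2]<68)
pts=P[m][:,:2].astype(np.float32); r=cv2.minAreaRect(pts); print("rack rim",len(pts),r, cv2.boxPoints(r).round(0).tolist())
m=w&(P[...,2]>15)&(P[...,2]<180); pts=P[m][:,:2].astype(np.float32); r=cv2.minAreaRect(pts); print("rack all",len(pts),r)
m=w&(P[...,2]>120); print("white",P[m].mean(0),m.sum())
c=cv2.resize(im["color"][140:330,110:510],(800,380),interpolation=cv2.INTER_CUBIC); save("crop.png",c)
E
```

```text
cam [ 354.57154926  -43.7654244  1492.0304761 ] 608.2914437287523
blue ((243.19766235351562, 196.11146545410156), (50.41417694091797, 51.37202453613281), 69.3504409790039) [663.8 156.2  30. ] dia 123.3 zmax [ 1.8 10.4 30. ]
green ((187.53585815429688, 282.760498046875), (52.63970947265625, 54.26911163330078), 48.59210205078125) [449. 281.  30.] dia 125.9 zmax [ 0.9 10.  29.9]
rack rim 1325 ((588.6700439453125, -302.0164794921875), (185.27442932128906, 268.0027770996094), 67.35018920898438) [[429.0, -336.0], [677.0, -439.0], [748.0, -268.0], [501.0, -165.0]]
rack all 5230 ((587.482177734375, -301.25836181640625), (204.5628662109375, 279.8746032714844), 67.46882629394531)
white [ 560.45212261 -241.38759927  525.96842452] 373
```

View pics/crop.png

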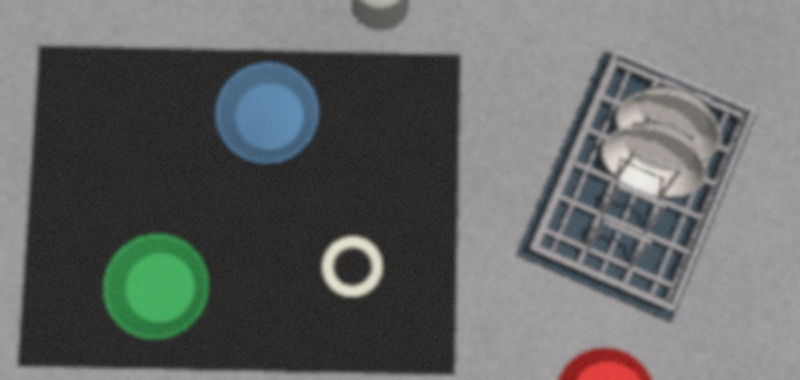

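The crop confirms it: blue at crop (267,113) and green at (156,286) sit flat on the mat, and slots 1 and 2 of the rack are empty. The measured rack footprint is 279.9 x 204.6 at yaw -22.5°, which matches the given size. Both dish diameters also fit.

```bash
cat >> h.py <<'E'
D=np.pi/180; c35,s35=np.cos(35*D),np.sin(35*D)
RACK=np.array([587.5,-301.3,0]); RY=-22.5*D
RR=Ro.from_euler('z',RY).as_matrix()
def pick(cxy,s,back,psi=-90,up=0):
    r=np.array([np.cos(psi*D),np.sin(psi*D),0]); u=np.array([0,0,1.])
    y=c35*r-s35*u; z=-c35*u-s35*r; R=np.c_[np.cross(u,r),y,z]
    return np.r_[cxy,30]+60.6*r+(s-back)*z+up*u, R
def place(slotx,s,raise_,dx=0,lean=18):
    L=lean*D; a=np.array([-np.cos(L),0,np.sin(L)]); r=np.array([np.sin(L),0,np.cos(L)])
    y=c35*r-s35*a; z=-c35*a-s35*r; R=np.c_[np.cross(a,r),y,z]
    C=np.array([slotx+1+dx,0,88])+raise_*r
    return RACK+RR@(C+13.5*a+60.6*r+s*z), RR@R
def cur():
    st=ctrl.read_state(); return st["eef_pos"],Ro.from_euler('xyz',st["tool_rot"]).as_matrix(),st
def plan(p,R,N):
    p0,R0,st=cur(); w=Ro.from_matrix(R0.T@R).as_rotvec()/N
    M=sum(Ro.from_rotvec(k*w).as_matrix() for k in range(N)); t=np.linalg.solve(M,R0.T@(p-p0))
    print("N",N,"row",np.r_[t/30,w/D/6].round(2).tolist(),"|t|",np.linalg.norm(t).round(1),"|w|deg",(np.linalg.norm(w)/D).round(2),
      "total local",(R0.T@(p-p0)).round(1),"rot",(w*N/D).round(1),"target",p.round(1),"q",st["qpos"].round(2))
BLUE=[663.8,156.2]; GREEN=[449,281]
E
python3 - <<'E'
from h import *
p,R=pick(BLUE,15,110); 
for N in (30,36,48): plan(p,R,N)
print(place(-18,15,110)[0], Ro.from_matrix(place(-18,15,110)[1]).as_euler('xyz')/D, place(-18,15,0)[0])
E
python3 -m crank '[[[0,0,-0.5,0,0,0],[0,0,-0.5,0,0,0],[0,0,-0.5,0,0,0],[0,0,0,0,0,0]]]' 0.6
```

```text
N 30 row [0.6, -0.56, 0.33, 0.19, 0.04, 0.11] |t| 26.6 |w|deg 1.35 total local [ 634.5 -451.   123.5] rot [34.6  6.4 20.3] target [663.8  41.1 107.8] q [ 1.14  0.63  0.04  1.52 -0.03  1.   -0.02]
N 36 row [0.5, -0.47, 0.27, 0.16, 0.03, 0.09] |t| 22.2 |w|deg 1.13 total local [ 634.5 -451.   123.5] rot [34.6  6.4 20.3] target [663.8  41.1 107.8] q [ 1.14  0.63  0.04  1.52 -0.03  1.   -0.02]
N 48 row [0.38, -0.35, 0.21, 0.12, 0.02, 0.07] |t| 16.6 |w|deg 0.85 total local [ 634.5 -451.   123.5] rot [34.6  6.4 20.3] target [663.8  41.1 107.8] q [ 1.14  0.63  0.04  1.52 -0.03  1.   -0.02]
[ 616.97754207 -313.50999771  242.44243845] [ 1.43000000e+02 -1.27222187e-14  6.75000000e+01] [ 585.57314967 -300.50187246  137.82622166]
clock: 1.13
eef_pos: [232.2, -606.2, 276.5]
tool_rot: [-3.138, 0.0, 0.366]
force: [0.1, -0.2, 0.4]
width: 38.7
```

```bash
python3 - <<'E'
from h import *
p,R=pick(BLUE,15,110,up=80); plan(p,R,24)
E
```

```text
N 24 row [0.76, -0.71, 0.36, 0.24, 0.04, 0.14] |t| 33.0 |w|deg 1.69 total local [ 634.6 -449.8   90.2] rot [34.4  6.4 20.3] target [663.8  41.1 187.8] q [ 1.14  0.59  0.04  1.46 -0.03  1.1  -0.02]
```

```bash
python3 -m crank '[[[0.76,-0.71,0.36,0.24,0.04,0.14],[0.76,-0.71,0.36,0.24,0.04,0.14],[0.76,-0.71,0.36,0.24,0.04,0.14],[0.76,-0.71,0.36,0.24,0.04,0.14],[0.76,-0.71,0.36,0.24,0.04,0.14],[0.76,-0.71,0.36,0.24,0.04,0.14],[0.76,-0.71,0.36,0.24,0.04,0.14],[0.76,-0.71,0.36,0.24,0.04,0.14],[0.76,-0.71,0.36,0.24,0.04,0.14],[0.76,-0.71,0.36,0.24,0.04,0.14],[0.76,-0.71,0.36,0.24,0.04,0.14],[0.76,-0.71,0.36,0.24,0.04,0.14]]]'; python3 - <<'E'
from h import *
p,R=pick(BLUE,15,110,up=80); plan(p,R,12); plan(p,R,10)
E
```

```text
clock: 2.13
eef_pos: [422.0, -264.7, 179.2]
tool_rot: [-2.829, -0.012, 0.159]
force: [-0.2, 0.4, -0.0]
width: 16.8
N 12 row [0.74, -0.72, 0.33, 0.24, 0.05, 0.12] |t| 32.6 |w|deg 1.61 total local [ 287.3 -252.4   76.2] rot [17.   3.5  8.5] target [663.8  41.1 187.8] q [ 0.68  0.6  -0.04  1.81 -0.24  0.97 -0.6 ]
N 10 row [0.89, -0.86, 0.39, 0.28, 0.06, 0.14] |t| 39.1 |w|deg 1.93 total local [ 287.3 -252.4   76.2] rot [17.   3.5  8.5] target [663.8  41.1 187.8] q [ 0.68  0.6  -0.04  1.81 -0.24  0.97 -0.6 ]
```

```bash
python3 -m crank '[[[0.74,-0.72,0.33,0.24,0.05,0.12],[0.74,-0.72,0.33,0.24,0.05,0.12],[0.74,-0.72,0.33,0.24,0.05,0.12],[0.74,-0.72,0.33,0.24,0.05,0.12],[0.74,-0.72,0.33,0.24,0.05,0.12],[0.74,-0.72,0.33,0.24,0.05,0.12],[0.74,-0.72,0.33,0.24,0.05,0.12],[0.74,-0.72,0.33,0.24,0.05,0.12],[0.74,-0.72,0.33,0.24,0.05,0.12],[0.74,-0.72,0.33,0.24,0.05,0.12],[0.74,-0.72,0.33,0.24,0.05,0.12],[0.74,-0.72,0.33,0.24,0.05,0.12]]]'; python3 - <<'E'
from h import *
p,R=pick(BLUE,15,40); plan(p,R,8)
im=ctrl.get_image("wrist"); save("w1.png",im["color"]); print(im["camera_matrix"],ctrl.search_frame("dish_blue",im))
E
```

```text
clock: 3.13
eef_pos: [669.4, 56.7, 179.0]
tool_rot: [-2.511, 0.016, -0.014]
force: [0.1, -0.0, 0.7]
width: 17.3
N 8 row [-0.02, 0.23, 0.49, -0.02, 0.01, -0.02] |t| 16.4 |w|deg 0.21 total local [ -3.9  56.1 118.3] rot [-1.1  0.3 -1.2] target [663.8  81.3  50.5] q [ 0.29  0.82 -0.19  1.5  -0.58  1.02 -1.09]
[[371.64829954   0.         325.26650576]
 [  0.         371.64829954 238.78836061]
 [  0.           0.           1.        ]] [{'extent': [340.8, 215.6, 118.0, 137.2], 'conf': 0.57}]
```

View pics/w1.png

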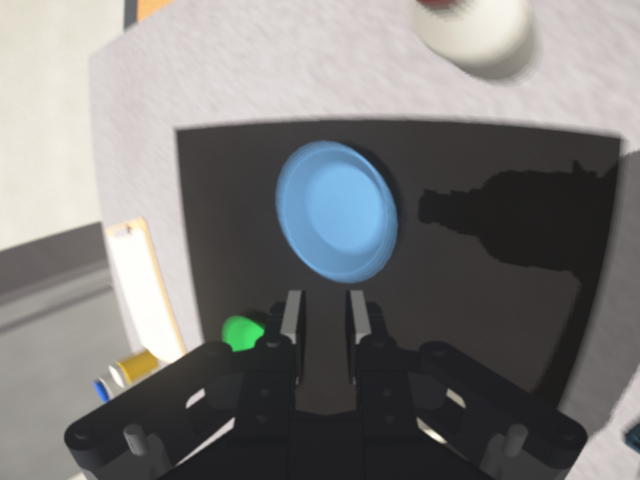

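The wrist view shows the blue dish at (340,212), ahead of the fingertips at (325,300). The bottle is well clear, top right. I'll refine the rim circle from this view.

```bash
cat >> h.py <<'E'
def rim_wrist(im,lo,hi,z=30):
    hsv=cv2.cvtColor(im["color"],cv2.COLOR_RGB2HSV); m=((hsv[...,0]>=lo)&(hsv[...,0]<=hi)&(hsv[...,1]>70)&(hsv[...,2]>60)).astype(np.uint8)
    c=max(cv2.findContours(m,0,1)[0],key=cv2.contourArea); c=cv2.convexHull(c)[:,0].astype(float)
    K=im["camera_matrix"]; d=c-K[:2,2]; r=np.linalg.norm(d,axis=1); th=r/K[0,0]
    ray=np.c_[d/r[:,None]*np.sin(th)[:,None],np.cos(th)]@im["R"]; o=-im["R"].T@im["t"]
    P=o+ray*((z-o[2])/ray[:,2])[:,None]
    A=np.c_[2*P[:,:2],np.ones(len(P))]; w=np.ones(len(P))
    for _ in range(10):
        s=np.linalg.lstsq(A*w[:,None],(P[:,:2]**2).sum(1)*w,rcond=None)[0]; R=np.sqrt(s[2]+s[0]**2+s[1]**2)
        res=np.hypot(*(P[:,:2]-s[:2]).T)-R; w=1/(1+(res/2)**2)
    print("centre",s[:2].round(1),"dia",2*R.round(1),"res",np.abs(res).mean().round(2),len(P)); return s[:2]
E
python3 - <<'E'
from h import *
im=ctrl.get_image("wrist"); rim_wrist(im,95,125)
E
```

```text
centre [664.1 156.2] dia 127.4 res 0.23 58
```

The two measurements agree to 0.3 mm, so I'll approach in two steps.

```bash
python3 -m crank '[[[-0.02,0.23,0.49,-0.02,0.01,-0.02],[-0.02,0.23,0.49,-0.02,0.01,-0.02],[-0.02,0.23,0.49,-0.02,0.01,-0.02],[-0.02,0.23,0.49,-0.02,0.01,-0.02],[-0.02,0.23,0.49,-0.02,0.01,-0.02],[-0.02,0.23,0.49,-0.02,0.01,-0.02],[-0.02,0.23,0.49,-0.02,0.01,-0.02],[-0.02,0.23,0.49,-0.02,0.01,-0.02],[0,0,0,0,0,0]]]'; python3 - <<'E'
from h import *
for b in (10,0):
  p,R=pick(BLUE,15,b); plan(p,R,8)
E
```

```text
clock: 4.03
eef_pos: [657.8, 68.3, 39.8]
tool_rot: [-2.545, 0.002, -0.01]
force: [-0.4, -0.7, 0.2]
width: 17.1
N 8 row [0.02, -0.07, 0.12, 0.02, -0.0, -0.01] |t| 4.2 |w|deg 0.12 total local [  5.8 -17.2  28.5] rot [ 0.8 -0.2 -0.5] target [663.8  98.5  25.9] q [ 0.28  0.98 -0.22  1.59 -0.61  0.76 -0.95]
N 8 row [0.02, -0.07, 0.16, 0.02, -0.0, -0.01] |t| 5.3 |w|deg 0.12 total local [  5.7 -17.3  38.5] rot [ 0.8 -0.2 -0.5] target [663.8 104.2  17.7] q [ 0.28  0.98 -0.22  1.59 -0.61  0.76 -0.95]
```

```bash
python3 -m crank '[[[0.06,-0.19,0,0.04,0,-0.03],[0.06,-0.19,0,0.04,0,-0.03],[0.06,-0.19,0,0.04,0,-0.03],[0,0,0,0,0,0],[0,0,0.25,0,0,0],[0,0,0.25,0,0,0],[0,0,0.25,0,0,0],[0,0,0,0,0,0],[0,0,0,0,0,0]]]'; python3 - <<'E'
from h import *
p,R=pick(BLUE,16,0); plan(p,R,4)
E
```

```text
clock: 4.78
eef_pos: [665.5, 94.7, 33.8]
tool_rot: [-2.534, -0.008, -0.004]
force: [1.3, -0.2, -0.7]
width: 17.5
N 4 row [-0.02, 0.01, 0.16, 0.01, -0.02, 0.0] |t| 4.9 |w|deg 0.14 total local [-1.9  1.4 19.6] rot [ 0.2 -0.5  0.1] target [663.8 104.8  16.9] q [ 0.25  1.   -0.24  1.59 -0.62  0.74 -0.96]
```

```bash
python3 -m crank '[[[-0.02,0.015,0.16,0,-0.02,0],[-0.02,0.015,0.16,0,-0.02,0],[-0.02,0.015,0.16,0,-0.02,0],[-0.02,0.015,0.16,0,-0.02,0],[0,0,0,0,0,0],[0,0,0,0,0,0]]]'; python3 - <<'E'
from h import *
p,R=pick(BLUE,16,0); plan(p,R,4); im=ctrl.get_image("wrist"); save("w2.png",im["color"][100:420,160:500])
E
```

```text
clock: 5.28
eef_pos: [662.3, 105.2, 14.2]
tool_rot: [-2.534, 0.001, 0.001]
force: [-0.2, -1.0, -0.7]
width: 17.3
N 4 row [0.01, -0.01, -0.02, 0.01, 0.0, 0.0] |t| 0.8 |w|deg 0.05 total local [ 1.5 -1.2 -2.5] rot [0.2 0.1 0. ] target [663.8 104.8  16.9] q [ 0.24  1.03 -0.25  1.59 -0.63  0.71 -0.95]
```

View pics/w2.png

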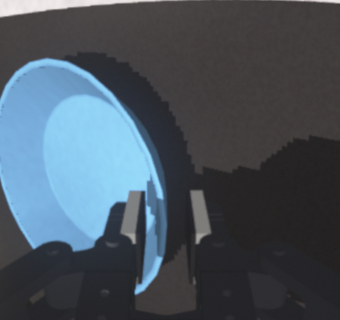

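The wall (crop x≈155, y≈240) lies between the inner pad (137) and the outer pad (197), so I'll close and then lift.

```bash
python3 -m crank '[[[0,0,0,0,0,0],[0,0,0,0,0,0],[0,0,0,0,0,0],[0,0,0,0,0,0],[0,0,0,0,0,0],[0,0,0,0,0,0]]]' 1; python3 - <<'E'
from h import *
p,R=pick(BLUE,18.5,0); plan(p,R,4)
E
python3 -m crank '[[[0,-0.08,-0.12,0,0,0],[0,-0.16,-0.24,0,0,0],[0,-0.3,-0.45,0,0,0],[0,-0.3,-0.45,0,0,0],[0,-0.3,-0.45,0,0,0],[0,-0.3,-0.45,0,0,0],[0,-0.3,-0.45,0,0,0],[0,-0.3,-0.45,0,0,0],[0,-0.3,-0.45,0,0,0],[0,0,0,0,0,0],[0,0,0,0,0,0]]]'
cat >> h.py <<'E'
def held(im,lo,hi,box=None):
    """fit centre and axis of held dish: conical inner/outer points -> tool frame"""
    P=cloud(im); hsv=cv2.cvtColor(im["color"],cv2.COLOR_RGB2HSV)
    m=(hsv[...,0]>=lo)&(hsv[...,0]<=hi)&(hsv[...,1]>90)&(im["depth"]>0); m=cv2.erode(m.astype(np.uint8),np.ones((2,2)))>0
    p0,R0,st=cur(); m&=np.linalg.norm(P-p0,axis=-1)<220
    return (P[m]-p0)@R0
E
python3 - <<'E'
from h import *
im=ctrl.get_image("scene"); save("s2.png",im["color"])
for n in ("scene","top"):
    im=ctrl.get_image(n); Q=held(im,95,125); print(n,len(Q),Q.mean(0).round(1) if len(Q) else 0)
    if len(Q)>30:
        # expected dish frame in tool: a,r
        a=np.array([0,-s35,-c35]); r=np.array([0,c35,-s35]); C=-60.6*r-18.5*np.array([0,0,1])-13.5*a
        E=Q-C; h=E@a+13.5; rad=np.linalg.norm(E-np.outer(E@a,a),axis=1)
        print(" h pct",np.percentile(h,[2,25,50,75,98]).round(1)," rad pct",np.percentile(rad,[2,25,50,75,98]).round(1), "xtool",np.percentile(Q[:,0],[2,98]).round(1))
E
```

```text
clock: 5.83
eef_pos: [662.6, 107.1, 17.0]
tool_rot: [-2.53, 0.001, 0.002]
force: [-0.4, 1.2, 1.1]
width: 1.8
N 4 row [0.01, 0.02, 0.01, -0.0, 0.0, 0.0] |t| 0.6 |w|deg 0.03 total local [1.2 1.9 1.2] rot [-0.1  0.1  0.1] target [663.8 106.2  14.8] q [ 0.24  1.02 -0.25  1.59 -0.63  0.72 -0.95]
clock: 6.75
eef_pos: [664.3, 100.3, 160.3]
tool_rot: [-2.539, -0.009, -0.0]
force: [-1.1, 0.2, -2.4]
width: 1.6
scene 1432 [ -6.7 -44.2  41.6]
 h pct [-143.9    2.9    6.2   16.    29.1]  rad pct [ 9.  30.3 41.9 52.3 64.1] xtool [-58.   54.1]
top 2105 [  1.2 -43.1  36.5]
 h pct [-5.2  2.   5.8 15.4 26.8]  rad pct [ 8.8 29.7 41.7 52.4 60.5] xtool [-54.7  54.5]
```

```bash
cat >> h.py <<'E'
from scipy.optimize import least_squares
def fitdish(Qs,s=18.5):
    """refine dish pose in tool frame: centre shift + tilt, inner surface of cone + floor; returns s-like numbers"""
    z=np.array([0,0,1.]); a0=np.array([0,-s35,-c35]); r0=np.array([0,c35,-s35]); C0=-60.6*r0-s*z-13.5*a0
    Q=np.vstack(Qs); B=np.c_[np.cross(a0,r0),r0,a0]   # dish axes in tool
    E=(Q-C0)@B; Q=E[(np.abs(E[:,2])<25)&(np.hypot(E[:,0],E[:,1])<72)]
    t=np.tan(35*D)
    def f(v):
        E=(Q-v[:3])@Ro.from_rotvec([v[3],v[4],0]).as_matrix(); h=E[:,2]+13.5; rad=np.hypot(E[:,0],E[:,1])
        fl=h-4; wall=((rad-(44-4/c35))-h*t)*c35; out=(rad-44-h*t)*c35
        d=np.stack([fl+100*(rad>44),wall,out]); i=np.abs(d).argmin(0); return d[i,np.arange(len(i))]
    o=least_squares(f,np.zeros(5),loss='soft_l1'); v=o.x
    print("n",len(Q),"shift dish x(tan) r(out) a(up)",v[:3].round(1),"tilt deg about tan, r",(v[3:]/D).round(1),"res",np.abs(f(v)).mean().round(2)); return v
E
python3 - <<'E'
from h import *
Q=[]
for n in ("scene","top"):
    im=ctrl.get_image(n); q=held(im,95,125); Q.append(q); fitdish([q])
fitdish(Q)
im=ctrl.get_image("wrist"); save("w3.png",im["color"])
E
```

```text
n 1356 shift dish x(tan) r(out) a(up) [ 0.3  4.  -0.5] tilt deg about tan, r [ 1.8 -1.4] res 1.47
n 2071 shift dish x(tan) r(out) a(up) [ 0.5  2.4 -1.8] tilt deg about tan, r [ 2.  -1.5] res 1.54
n 3427 shift dish x(tan) r(out) a(up) [ 0.4  3.6 -1.1] tilt deg about tan, r [ 2.  -1.4] res 1.56
```

View pics/w3.png

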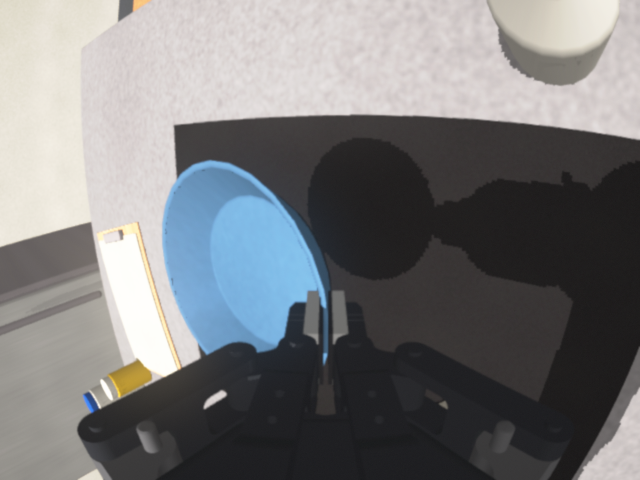

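The dish is held by its wall at (326,310) and nothing else is touched. Next I'll plan the transfer using the measured in-hand pose.

```bash
cat >> h.py <<'E'
def place2(slotx,raise_,v,s=18.5,dx=0,lean=18,dz=0):
    z=np.array([0,0,1.]); a0=np.array([0,-s35,-c35]); r0=np.array([0,c35,-s35]); C0=-60.6*r0-s*z-13.5*a0
    B=np.c_[np.cross(a0,r0),r0,a0]; Ct=C0+B@v[:3]; Rt=B@Ro.from_rotvec([v[3]*D,v[4]*D,0]).as_matrix()
    L=lean*D; a=np.array([-np.cos(L),0,np.sin(L)]); r=np.array([np.sin(L),0,np.cos(L)])
    Rw=RR@np.c_[np.cross(a,r),r,a]; R=Rw@Rt.T
    Cw=RACK+RR@(np.array([slotx+1+dx,0,88+dz])+raise_*r); return Cw-R@Ct,R
def path(p,R,N):
    p0,R0,_=cur(); w=Ro.from_matrix(R0.T@R).as_rotvec()/N
    t=np.linalg.solve(sum(Ro.from_rotvec(k*w).as_matrix() for k in range(N)),R0.T@(p-p0)); q=p0.copy(); Rk=R0
    for k in range(N):
        q=q+Rk@t; Rk=Rk@Ro.from_rotvec(w).as_matrix()
        if k%(N//4)==N//4-1: print("  via",q.round(0),(q+Rk@[0,-60,40]).round(0))
VB=np.array([.4,3,-1.1,2,-1.4])
E
python3 - <<'E'
from h import *
p,R=place2(-18,180,VB)
for N in (24,): plan(p,R,N); path(p,R,N)
p,R=place2(-18,110,VB);print(p,Ro.from_matrix(R).as_euler('xyz')/D)
E
```

```text
N 24 row [-0.3, 0.53, -0.27, -0.43, -0.0, -0.49] |t| 20.0 |w|deg 3.88 total local [ -24.2  265.5 -360.6] rot [-61.5  -0.4 -70. ] target [ 638.3 -322.8  303.2] q [ 0.22  0.82 -0.2   1.57 -0.59  0.91 -1.09]
  via [621. -11. 152.] [605.  56. 132.]
  via [ 608. -129.  172.] [581. -75. 133.]
  via [ 616. -237.  223.] [ 587. -203.  167.]
  via [ 638. -323.  303.] [ 614. -313.  236.]
[ 618.35275949 -314.54880185  236.58497934] [144.99483492   0.45573288  66.17631368]
```

```bash
python3 -m crank '[[[0,-0.3,-0.4,0,0,0],[0,-0.57,-0.82,0,0,0],[0,-0.57,-0.82,0,0,0],[0,-0.57,-0.82,0,0,0],[0,-0.57,-0.82,0,0,0],[0,-0.3,-0.4,0,0,0],[0,0,0,0,0,0]]]'; python3 - <<'E'
from h import *
p,R=place2(-18,180,VB)
for N in (24,): plan(p,R,N); path(p,R,N)
E
```

```text
clock: 7.63
eef_pos: [659.8, 102.7, 312.0]
tool_rot: [-2.535, 0.01, 0.0]
force: [0.9, 0.3, -2.0]
width: 1.9
N 24 row [-0.35, 0.54, -0.04, -0.43, 0.0, -0.49] |t| 19.5 |w|deg 3.9 total local [ -21.6  354.9 -235. ] rot [-62.    0.3 -70.1] target [ 638.3 -322.8  303.2] q [ 0.2   0.65 -0.16  1.43 -0.55  1.18 -1.27]
  via [609.   7. 269.] [593.  75. 250.]
  via [ 591. -106.  249.] [564. -52. 210.]
  via [ 603. -221.  259.] [ 574. -187.  203.]
  via [ 638. -323.  303.] [ 614. -313.  236.]
```

```bash
python3 -m crank '[[[-0.35,0.54,-0.04,-0.43,0,-0.49],[-0.35,0.54,-0.04,-0.43,0,-0.49],[-0.35,0.54,-0.04,-0.43,0,-0.49],[-0.35,0.54,-0.04,-0.43,0,-0.49],[-0.35,0.54,-0.04,-0.43,0,-0.49],[-0.35,0.54,-0.04,-0.43,0,-0.49],[-0.35,0.54,-0.04,-0.43,0,-0.49],[-0.35,0.54,-0.04,-0.43,0,-0.49],[-0.35,0.54,-0.04,-0.43,0,-0.49],[-0.35,0.54,-0.04,-0.43,0,-0.49],[-0.35,0.54,-0.04,-0.43,0,-0.49],[-0.35,0.54,-0.04,-0.43,0,-0.49]]]'; python3 - <<'E'
from h import *
p,R=place2(-18,180,VB)
for N in (12,16): plan(p,R,N); path(p,R,N)
E
```

```text
clock: 8.63
eef_pos: [583.8, -107.0, 239.6]
tool_rot: [3.129, -0.164, 0.619]
force: [-0.4, -0.9, -1.9]
width: 2.0
N 12 row [-0.34, 0.56, -0.06, -0.43, 0.0, -0.45] |t| 19.7 |w|deg 3.74 total local [-69.5 208.4 -73.3] rot [-31.    0.3 -32.5] target [ 638.3 -322.8  303.2] q [ 0.27  0.48 -0.1   1.79 -0.09  0.75 -0.71]
  via [ 589. -166.  243.] [ 559. -123.  194.]
  via [ 601. -222.  255.] [ 571. -190.  198.]
  via [ 618. -275.  275.] [ 590. -254.  212.]
  via [ 638. -323.  303.] [ 614. -313.  236.]
N 16 row [-0.26, 0.42, -0.04, -0.32, 0.0, -0.34] |t| 14.8 |w|deg 2.81 total local [-69.5 208.4 -73.3] rot [-31.    0.3 -32.5] target [ 638.3 -322.8  303.2] q [ 0.27  0.48 -0.1   1.79 -0.09  0.75 -0.71]
  via [ 589. -166.  243.] [ 559. -123.  194.]
  via [ 601. -222.  255.] [ 571. -190.  198.]
  via [ 618. -275.  275.] [ 590. -254.  212.]
  via [ 638. -323.  303.] [ 614. -313.  236.]
```

```bash
python3 -m crank '[[[-0.34,0.45,-0.35,-0.43,0,-0.45],[-0.34,0.45,-0.35,-0.43,0,-0.45],[-0.34,0.5,-0.3,-0.43,0,-0.45],[-0.34,0.5,-0.3,-0.43,0,-0.45],[-0.34,0.56,-0.06,-0.43,0,-0.45],[-0.34,0.56,-0.06,-0.43,0,-0.45],[-0.34,0.56,-0.06,-0.43,0,-0.45],[-0.34,0.56,-0.06,-0.43,0,-0.45],[-0.34,0.56,0,-0.43,0,-0.45],[-0.34,0.56,0,-0.43,0,-0.45],[0,0,0,0,0,0]]]'; python3 - <<'E'
from h import *
for ra in (180,110):
  p,R=place2(-18,ra,VB); plan(p,R,6)
E
```

```text
clock: 9.55
eef_pos: [604.9, -289.0, 300.4]
tool_rot: [2.636, -0.022, 1.093]
force: [-0.5, 0.1, -1.6]
width: 2.0
N 6 row [-0.09, 0.22, 0.12, -0.17, 0.01, -0.11] |t| 7.9 |w|deg 1.2 total local [-14.6  41.1  19.2] rot [-6.   0.5 -3.9] target [ 638.3 -322.8  303.2] q [ 0.47  0.39 -0.1   1.89  0.19  0.37 -0.26]
N 6 row [-0.1, -0.07, 0.37, -0.17, 0.01, -0.11] |t| 11.7 |w|deg 1.2 total local [-17.9 -10.   66.9] rot [-6.   0.5 -3.9] target [ 618.4 -314.5  236.6] q [ 0.47  0.39 -0.1   1.89  0.19  0.37 -0.26]
```

```bash
python3 -m crank '[[[-0.1,-0.07,0.37,-0.17,0.01,-0.11],[-0.1,-0.07,0.37,-0.17,0.01,-0.11],[-0.1,-0.07,0.37,-0.17,0.01,-0.11],[-0.1,-0.07,0.37,-0.17,0.01,-0.11],[-0.1,-0.07,0.37,-0.17,0.01,-0.11],[0,0,0,0,0,0],[0,0,0,0,0,0]]]'; python3 - <<'E'
from h import *
p,R=place2(-18,110,VB); plan(p,R,4)
im=ctrl.get_image("scene"); P=cloud(im); hsv=cv2.cvtColor(im["color"],cv2.COLOR_RGB2HSV)
save("s3.png",cv2.resize(im["color"][150:350,150:350],(600,600),interpolation=cv2.INTER_CUBIC))
E
```

```text
clock: 10.13
eef_pos: [604.8, -301.4, 251.0]
tool_rot: [2.597, 0.001, 1.123]
force: [0.5, 0.2, -1.4]
width: 1.6
N 4 row [-0.05, 0.06, 0.18, -0.16, 0.03, -0.07] |t| 5.9 |w|deg 1.06 total local [-6.   7.9 21.6] rot [-3.8  0.7 -1.8] target [ 618.4 -314.5  236.6] q [ 0.63  0.46 -0.3   1.97  0.77  0.24 -0.76]
```

View pics/s3.png

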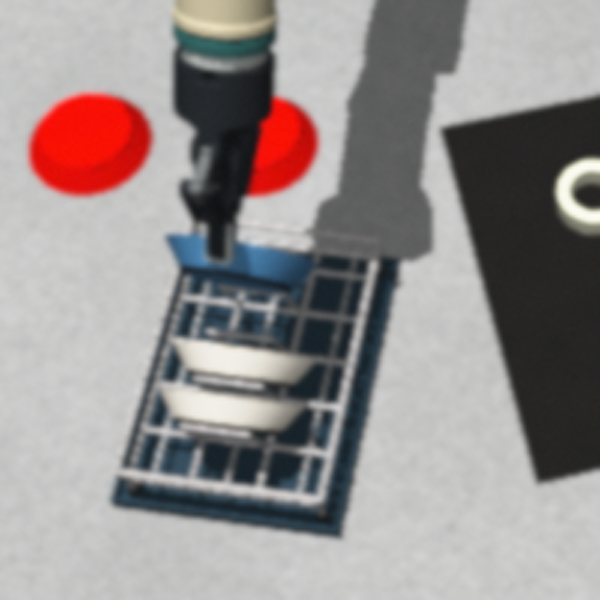

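The scene crop shows the blue dish in the gripper at (240,260), hovering over slot 2, with its hollow to the front. The white dishes at (240,360) and (235,410) are undisturbed.

Joint 6 is at its lower limit (0.24), so I'll fit a kinematic model before going further.

```bash
cat > kin.py <<'E'
from h import *
from itertools import product
DATA=[([1.13921,.62936,.03843,1.51838,-.02699,.99628,-.01998],[232.3,-606.4,230.4],[-3.1397,0,.3658]),
([.68,.6,-.04,1.81,-.24,.97,-.6],[422,-264.7,179.2],[-2.829,-.012,.159]),
([.29,.82,-.19,1.5,-.58,1.02,-1.09],[669.4,56.7,179.0],[-2.511,.016,-.014]),
([.28,.98,-.22,1.59,-.61,.76,-.95],[657.8,68.3,39.8],[-2.545,.002,-.01]),
([.24,1.03,-.25,1.59,-.63,.71,-.95],[662.3,105.2,14.2],[-2.534,.001,.001]),
([.2,.65,-.16,1.43,-.55,1.18,-1.27],[659.8,102.7,312],[-2.535,.01,0]),
([.27,.48,-.1,1.79,-.09,.75,-.71],[583.8,-107,239.6],[3.129,-.164,.619]),
([.47,.39,-.1,1.89,.19,.37,-.26],[604.9,-289,300.4],[2.636,-.022,1.093]),
([.63,.46,-.3,1.97,.77,.24,-.76],[604.8,-301.4,251],[2.597,.001,1.123])]
rz=lambda t:Ro.from_euler('z',t).as_matrix(); ry=lambda t:Ro.from_euler('y',t).as_matrix()
def fk(q,v,sg):
    p=np.zeros(3); R=rz(sg[0]*q[0]+v[0]); p=p+R@[v[9],0,v[1]]; R=R@ry(q[1])@rz(sg[1]*q[2]); p=p+R@[v[6],0,v[2]]
    R=R@ry(q[3]); p=p+R@[v[7],0,0]; R=R@rz(sg[2]*q[4]); p=p+R@[0,0,v[3]]; R=R@ry(q[5]); p=p+R@[v[8],0,0]; R=R@rz(sg[3]*q[6]+v[5]); return p+R@[0,0,v[4]],R
def err(p,R,p2,R2): return np.r_[p-p2,300*Ro.from_matrix(R.T@R2).as_rotvec()]
if __name__=="__main__":
    _,_,st=cur(); D2=[(np.array(q),np.array(p),Ro.from_euler('xyz',e).as_matrix()) for q,p,e in DATA]+[(st["qpos"],st["eef_pos"],Ro.from_euler('xyz',st["tool_rot"]).as_matrix())]
    best=None
    for sg in product((-1,1),repeat=4):
      for y in (0,1.57,3.14,-1.57):
        o=least_squares(lambda v:np.concatenate([err(*fk(q,v,sg),p,R) for q,p,R in D2]),[-.07,350,430,430,250,y,0,0,0,0],loss='soft_l1',max_nfev=100)
        if best is None or o.cost<best[0]: best=(o.cost,sg,o.x)
    print(best[0],best[1],best[2].round(2)); o=[err(*fk(q,best[2],best[1]),p,R).round(0).tolist() for q,p,R in D2]; print(*o,sep="\n")
    np.save("kin.npy",np.array([best[1],best[2]],dtype=object),allow_pickle=True)
E
python3 kin.py
```

```text
109.39941606382587 (-1, -1, -1, -1) [-4.0000e-02  3.3876e+02  5.3809e+02  3.7759e+02  3.4434e+02  1.5400e+00
  1.3720e+01 -1.7600e+01  9.0000e-01 -1.1030e+01]
[-0.0, 9.0, -0.0, -0.0, -0.0, -1.0]
[5.0, 8.0, -0.0, -0.0, -2.0, 1.0]
[1.0, -1.0, 0.0, -1.0, -8.0, -1.0]
[5.0, -0.0, 2.0, 1.0, -10.0, 1.0]
[-1.0, 6.0, 0.0, -1.0, -6.0, 1.0]
[1.0, -3.0, -2.0, 1.0, -7.0, -1.0]
[-0.0, 4.0, 2.0, 3.0, 0.0, -2.0]
[-3.0, 0.0, -4.0, -2.0, 7.0, -0.0]
[1.0, -1.0, 3.0, 2.0, 8.0, 1.0]
[2.0, 5.0, -1.0, -0.0, 6.0, 1.0]
```

```bash
cat > ik.py <<'E'
from kin import *
sg,V=np.load("kin.npy",allow_pickle=True)
LO=np.array([-3.06,-.37,-1.25,.18,-1.1,.23,-2.94])+.02; HI=np.array([3.06,2.12,1.32,2.47,4.24,1.98,2.94])-.02
def ik(p,R,seeds):
    out=[]
    for s in seeds:
        o=least_squares(lambda q:np.r_[err(*fk(q,V,sg),p,R),.05*(q-s)],np.clip(s,LO+.01,HI-.01),bounds=(LO,HI),max_nfev=80); e=err(*fk(o.x,V,sg),p,R)
        out.append((np.linalg.norm(e[:3]),np.linalg.norm(e[3:])/300/D,o.x.round(2)))
    return out
E
cat > t.py <<'E'
from ik import *
q0=cur()[2]["qpos"]; rng=np.random.default_rng(0)
for slot in (-18,-63):
  for lean in (18,24):
    for ra in (110,50,0):
      p,R=place2(slot,ra,VB,lean=lean)
      o=ik(p,R,[q0]); print(slot,lean,ra,"cur",o[0])
      for fl in (0,1):
        F=np.diag([-1,-1,1.]) if fl else np.eye(3)
        o=ik(p,R@F,rng.uniform(LO,HI,(12,7))); o=[x for x in o if x[0]<3 and x[1]<1]
        print("   flip" if fl else "   same",len(o),*[x[2].tolist() for x in o[:2]])
E
time python3 t.py
```

```text
-18 18 110 cur (np.float64(3.602571453064017e-05), np.float64(1.552778973325676e-05), array([ 0.85,  0.54, -0.56,  2.  ,  1.44,  0.25, -1.32]))
   same 7 [1.21, 0.82, -1.23, 2.01, 1.64, 0.74, -1.35] [0.85, 0.54, -0.56, 2.0, 1.44, 0.25, -1.32]
   flip 6 [0.85, 0.54, -0.56, 2.0, 1.44, 0.25, 1.82] [0.96, 0.59, -0.74, 2.0, 1.5, 0.35, 1.79]
-18 18 50 cur (np.float64(0.0002146563475912022), np.float64(2.262270849426277e-05), array([ 0.96,  0.67, -0.73,  2.1 ,  1.95,  0.4 , -1.78]))
   same 7 [0.79, 0.6, -0.47, 2.1, 2.13, 0.25, -2.01] [0.92, 0.65, -0.66, 2.1, 1.98, 0.36, -1.82]
   flip 7 [0.99, 0.69, -0.78, 2.1, 1.93, 0.43, 1.4] [0.16, 0.59, 0.42, 2.1, 4.22, 0.29, -1.12]
-18 18 0 cur (np.float64(0.0016144182042012309), np.float64(0.00015386385167004928), array([ 0.95,  0.75, -0.72,  2.17,  2.22,  0.48, -2.02]))
   same 9 [0.42, 0.64, 0.06, 2.17, 3.39, 0.28, 2.92] [0.99, 0.78, -0.78, 2.17, 2.18, 0.52, -1.96]
   flip 9 [0.74, 0.67, -0.4, 2.17, 2.56, 0.33, 0.71] [0.98, 0.77, -0.77, 2.17, 2.19, 0.51, 1.17]
-18 24 110 cur (np.float64(0.0001301694765450504), np.float64(2.0414448931697733e-05), ar
[... 2306 characters left out ...]
loat64(4.4704757012320204e-05), np.float64(1.833926340217049e-05), array([ 0.83,  0.58, -0.52,  2.1 ,  1.57,  0.25, -1.46]))
   same 6 [0.83, 0.58, -0.52, 2.1, 1.57, 0.25, -1.46] [0.83, 0.58, -0.52, 2.1, 1.57, 0.25, -1.46]
   flip 4 [0.83, 0.58, -0.52, 2.1, 1.57, 0.25, 1.69] [0.99, 0.65, -0.77, 2.1, 1.6, 0.41, 1.69]
-63 24 0 cur (np.float64(0.0036243380795633333), np.float64(0.00019399760738867785), array([ 0.95,  0.7 , -0.7 ,  2.19,  1.97,  0.41, -1.81]))
   same 8 [1.01, 0.73, -0.79, 2.19, 1.92, 0.48, -1.75] [1.02, 0.74, -0.81, 2.19, 1.92, 0.49, -1.74]
   flip 9 [1.2, 0.94, -1.17, 2.19, 1.84, 0.81, 1.57] [0.96, 0.71, -0.72, 2.19, 1.95, 0.43, 1.35]
real	1m17.906s
user	1m16.606s
sys	0m0.497s
```

The model says the whole lowering path is reachable from here, with joint 5 swinging. Continuing to the point above the slot.

```bash
python3 -m crank '[[[-0.03,0.05,0.06,-0.13,0.02,-0.05],[-0.03,0.05,0.06,-0.13,0.02,-0.05],[-0.03,0.05,0.06,-0.13,0.02,-0.05],[-0.03,0.05,0.06,-0.13,0.02,-0.05],[-0.03,0.03,0.06,-0.13,0.02,-0.05],[-0.03,0.03,0.06,0,0.02,-0.05],[0,0,0,0,0,0],[0,0,0,0,0,0]]]'; python3 - <<'E'
from h import *
p,R=place2(-18,110,VB); plan(p,R,4)
E
```

```text
clock: 10.85
eef_pos: [614.6, -308.7, 247.8]
tool_rot: [2.531, 0.006, 1.15]
force: [1.1, 0.2, -1.4]
width: 1.6
N 4 row [-0.03, -0.01, 0.1, 0.0, 0.0, -0.01] |t| 3.3 |w|deg 0.08 total local [-3.7 -1.7 12.5] rot [ 0.   0.1 -0.3] target [ 618.4 -314.5  236.6] q [ 0.75  0.5  -0.47  2.    1.34  0.24 -1.27]
```

```bash
sed -i 's/d=np.stack(\[fl+100\*(rad>44),wall,out\])/d=np.stack([fl+100*(rad>44),wall,out,h+100*(rad>46)])/' h.py; python3 - <<'E'
from h import *
Q=[]
for n in ("scene","top"):
    im=ctrl.get_image(n); q=held(im,95,125); Q.append(q); fitdish([q])
v=fitdish(Q); 
E
```

```text
n 506 shift dish x(tan) r(out) a(up) [ 1.1  2.5 -0.5] tilt deg about tan, r [ 1.8 -1.3] res 0.91
n 386 shift dish x(tan) r(out) a(up) [ 1.6 -1.7  0.1] tilt deg about tan, r [-0.7 -1.1] res 0.98
n 892 shift dish x(tan) r(out) a(up) [ 1.5  2.2 -0.6] tilt deg about tan, r [ 1.9 -1.2] res 1.0
```

```bash
python3 - <<'E'
from h import *
for ra in (100,60,20): 
  p,R=place2(-18,ra,VB); plan(p,R,6)
E
```

```text
N 6 row [-0.02, -0.06, 0.1, 0.0, 0.0, -0.01] |t| 3.6 |w|deg 0.05 total local [ -3.8 -10.   18.6] rot [ 0.   0.1 -0.3] target [ 615.5 -313.4  227.1] q [ 0.75  0.5  -0.47  2.    1.34  0.24 -1.27]
N 6 row [-0.02, -0.23, 0.24, 0.0, 0.0, -0.01] |t| 10.0 |w|deg 0.05 total local [ -3.9 -41.9  42.6] rot [ 0.   0.1 -0.3] target [ 604.1 -308.6  189. ] q [ 0.75  0.5  -0.47  2.    1.34  0.24 -1.27]
N 6 row [-0.02, -0.41, 0.37, 0.0, 0.0, -0.01] |t| 16.6 |w|deg 0.05 total local [ -4.  -73.9  66.7] rot [ 0.   0.1 -0.3] target [ 592.7 -303.9  151. ] q [ 0.75  0.5  -0.47  2.    1.34  0.24 -1.27]
```

```bash
python3 -m crank '[[[-0.04,-0.1,0.16,0,0,-0.01],[-0.04,-0.1,0.16,0,0,-0.01],[-0.04,-0.1,0.16,0,0,-0.01],[-0.03,-0.05,0.14,0,0,-0.01],[0,0,0,0,0,0],[0,0,0,0,0,0]]]'; python3 - <<'E'
from h import *
for ra in (100,60,20): 
  p,R=place2(-18,ra,VB); plan(p,R,6)
E
```

```text
clock: 11.45
eef_pos: [616.3, -313.1, 228.0]
tool_rot: [2.528, 0.009, 1.153]
force: [0.7, -0.4, -1.2]
width: 1.7
N 6 row [-0.0, -0.01, 0.0, 0.0, 0.0, -0.0] |t| 0.2 |w|deg 0.03 total local [-0.6 -1.1  0.4] rot [ 0.1  0.1 -0.1] target [ 615.5 -313.4  227.1] q [ 0.76  0.54 -0.47  2.02  1.55  0.24 -1.47]
N 6 row [-0.0, -0.18, 0.14, 0.0, 0.0, -0.0] |t| 6.9 |w|deg 0.03 total local [ -0.5 -33.1  24.4] rot [ 0.1  0.1 -0.1] target [ 604.1 -308.6  189. ] q [ 0.76  0.54 -0.47  2.02  1.55  0.24 -1.47]
N 6 row [-0.0, -0.36, 0.27, 0.0, 0.0, -0.0] |t| 13.5 |w|deg 0.03 total local [ -0.5 -65.1  48.4] rot [ 0.1  0.1 -0.1] target [ 592.7 -303.9  151. ] q [ 0.76  0.54 -0.47  2.02  1.55  0.24 -1.47]
```

Very close to the entry line. I'll lower to about 55 above the floor and check the force.

```bash
python3 -m crank '[[[0,-0.18,0.13,0,0,0],[0,-0.18,0.13,0,0,0],[0,-0.18,0.13,0,0,0],[0,-0.18,0.13,0,0,0],[0,-0.18,0.13,0,0,0],[0,-0.18,0.13,0,0,0],[0,0,0,0,0,0],[0,0,0,0,0,0]]]'; python3 - <<'E'
from h import *
for ra in (60,20): 
  p,R=place2(-18,ra,VB); plan(p,R,6)
print(cur()[2]["force"])
E
```

```text
clock: 12.12
eef_pos: [606.6, -307.2, 193.6]
tool_rot: [2.523, 0.008, 1.153]
force: [-0.1, 0.1, -1.2]
width: 2.2
N 6 row [-0.01, -0.02, 0.02, 0.01, 0.0, -0.0] |t| 0.9 |w|deg 0.08 total local [-2.3 -4.1  2.7] rot [ 0.4  0.  -0.1] target [ 604.1 -308.6  189. ] q [ 0.82  0.61 -0.58  2.08  1.91  0.33 -1.81]
N 6 row [-0.01, -0.2, 0.15, 0.01, 0.0, -0.0] |t| 7.5 |w|deg 0.08 total local [ -2.3 -36.2  26.6] rot [ 0.4  0.  -0.1] target [ 592.7 -303.9  151. ] q [ 0.82  0.61 -0.58  2.08  1.91  0.33 -1.81]
[-0.11461413  0.06140583 -1.22492946]
```

```bash
python3 -m crank '[[[-0.02,-0.18,0.13,0.02,0,0],[-0.02,-0.18,0.13,0.02,0,0],[-0.02,-0.18,0.13,0.02,0,0],[-0.02,-0.18,0.13,0,0,0],[0,-0.18,0.13,0,0,0],[0,-0.18,0.13,0,0,0],[0,0,0,0,0,0],[0,0,0,0,0,0]]]'; python3 - <<'E'
from h import *
for ra in (20,0): 
  p,R=place2(-18,ra,VB); plan(p,R,6)
im=ctrl.get_image("scene"); 
for q in (held(im,95,125),): fitdish([q])
save("s4.png",cv2.resize(im["color"][170:330,160:320],(600,600),interpolation=cv2.INTER_CUBIC))
E
```

```text
clock: 12.78
eef_pos: [597.2, -306.5, 161.2]
tool_rot: [2.522, 0.011, 1.151]
force: [0.1, 0.2, -1.8]
width: 1.7
N 6 row [0.0, -0.06, 0.03, 0.01, 0.01, -0.0] |t| 1.9 |w|deg 0.1 total local [  0.6 -10.2   5.3] rot [ 0.5  0.3 -0.1] target [ 592.7 -303.9  151. ] q [ 0.88  0.68 -0.66  2.12  2.08  0.44 -1.94]
N 6 row [0.0, -0.15, 0.1, 0.01, 0.01, -0.0] |t| 5.2 |w|deg 0.1 total local [  0.7 -26.3  17.1] rot [ 0.5  0.3 -0.1] target [ 586.9 -301.5  132. ] q [ 0.88  0.68 -0.66  2.12  2.08  0.44 -1.94]
n 411 shift dish x(tan) r(out) a(up) [-1.8  2.7 -0.2] tilt deg about tan, r [ 0.7 -1. ] res 1.03
```

```bash
python3 -m crank '[[[0,-0.15,0.09,0.02,0.01,0],[0,-0.15,0.09,0.02,0.01,0],[0,-0.15,0.1,0.02,0.01,0],[0,-0.14,0.1,0,0,0],[0,-0.1,0.07,0,0,0],[0,0,0,0,0,0],[0,0,0,0,0,0]]]'; python3 - <<'E'
from h import *
p,R=place2(-18,0,VB); plan(p,R,6)
for i in range(3): ctrl.get_image("top"); print(cur()[2]["force"].round(1),cur()[0].round(1))
E
```

```text
clock: 13.42
eef_pos: [589.1, -303.2, 137.7]
tool_rot: [2.526, 0.009, 1.153]
force: [0.7, 1.4, -1.4]
width: 2.0
N 6 row [0.0, -0.03, 0.02, 0.01, 0.0, -0.0] |t| 1.1 |w|deg 0.05 total local [ 0.7 -5.5  3.2] rot [ 0.2  0.1 -0.1] target [ 586.9 -301.5  132. ] q [ 0.9   0.74 -0.7   2.15  2.16  0.5  -2.  ]
[-0.1  0.4 -2.3] [ 589.  -303.2  137.7]
[ 0.4 -0.3 -1.8] [ 589.2 -303.4  138. ]
[-0.5  0.5 -1.3] [ 589.4 -303.4  138.3]
```

```bash
python3 -m crank '[[[0,-0.05,0.035,0,0,0],[0,-0.05,0.035,0,0,0],[0,-0.05,0.035,0,0,0],[0,0,0,0,0,0]]]';  python3 -m crank '[[[0,-0.05,0.035,0,0,0],[0,-0.05,0.035,0,0,0],[0,0,0,0,0,0]]]'
```

```text
clock: 13.9
eef_pos: [588.7, -303.1, 134.2]
tool_rot: [2.522, 0.01, 1.153]
force: [-0.1, 0.4, -0.7]
width: 1.8
clock: 14.15
eef_pos: [590.3, -303.1, 133.3]
tool_rot: [2.515, 0.012, 1.154]
force: [-1.6, 0.1, 1.7]
width: 1.8
```

```bash
python3 - <<'E'
from h import *
p,R=place2(-18,0,VB); plan(p,R,6)
E
```

```text
N 6 row [0.0, -0.02, -0.01, 0.02, 0.01, 0.0] |t| 0.7 |w|deg 0.15 total local [ 0.1 -3.8 -1.1] rot [0.9 0.2 0.1] target [ 586.9 -301.5  132. ] q [ 0.91  0.76 -0.72  2.16  2.19  0.54 -2.02]
```

```bash
python3 -m crank '[[[0,-0.05,0.035,0,0,0],[0,-0.05,0.02,0,0,0],[0,0,0,0,0,0]]]'; python3 - <<'E'
from h import *
im=ctrl.get_image("scene"); print(cur()[2]["force"].round(1)); fitdish([held(im,95,125)])
save("s4.png",cv2.resize(im["color"][170:330,160:320],(600,600),interpolation=cv2.INTER_CUBIC))
E
```

```text
clock: 14.4
eef_pos: [591.4, -303.1, 133.1]
tool_rot: [2.509, 0.013, 1.155]
force: [-3.1, 1.3, 2.3]
width: 1.8
[-0.7  1.3  4.6]
n 311 shift dish x(tan) r(out) a(up) [ 1.3 -3.7 -1.7] tilt deg about tan, r [-5.5 -3.6] res 1.04
```

View pics/s4.png

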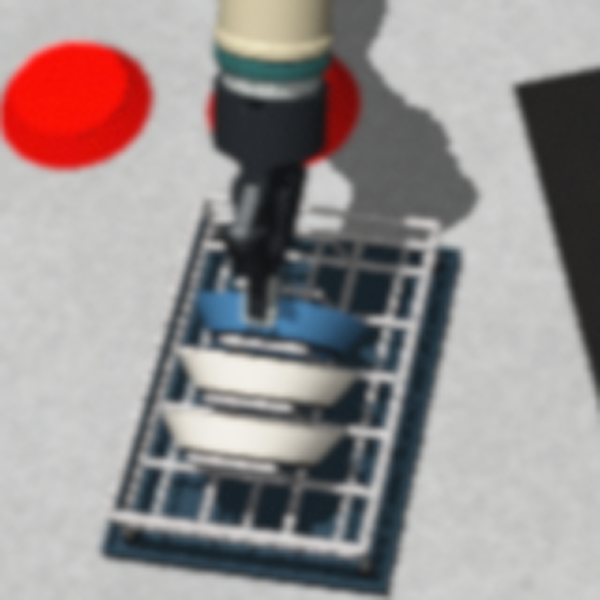

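The blue dish stands in slot 2, just in front of the white ones at (270,375) and (260,430), and the arm feels floor contact of a few newtons. Releasing, then backing out along the fingers.

```bash
python3 -m crank '[[[0,0,0,0,0,0],[0,0,0,0,0,0],[0,0,0,0,0,0],[0,0,0,0,0,0]]]' 0.65; python3 -m crank '[[[0,0,-0.15,0,0,0],[0,0,-0.25,0,0,0],[0,0,-0.4,0,0,0],[0,0,-0.5,0,0,0],[0,0,-0.6,0,0,0],[0,0,-0.8,0,0,0],[0,0,-0.8,0,0,0],[0,0,-0.8,0,0,0],[0,0,0,0,0,0]]]'; python3 - <<'E'
from h import *
im=ctrl.get_image("scene"); P=cloud(im); hsv=cv2.cvtColor(im["color"],cv2.COLOR_RGB2HSV)
m=(hsv[...,0]>=95)&(hsv[...,0]<=125)&(hsv[...,1]>90)
q=(P[m]-RACK)@RR; q=q[(q[:,2]>60)&(abs(q[:,0])<150)&(abs(q[:,1])<110)]; print(len(q),np.percentile(q,[2,50,98],axis=0).round(1).tolist())
p,R=pick(GREEN,18,110,up=120); plan(p,R,24); path(p,R,24)
save("s5.png",cv2.resize(im["color"][170:330,160:320],(600,600),interpolation=cv2.INTER_CUBIC))
E
```

```text
clock: 14.78
eef_pos: [590.2, -303.1, 131.8]
tool_rot: [2.511, 0.013, 1.154]
force: [0.1, 0.5, 0.7]
width: 14.9
clock: 15.53
eef_pos: [515.3, -267.4, 240.0]
tool_rot: [2.516, 0.01, 1.154]
force: [-0.0, -0.4, 0.3]
width: 15.0
452 [[-22.8, -50.4, 75.1], [-1.8, 11.1, 128.9], [9.5, 53.4, 149.2]]
N 24 row [0.27, -0.62, 0.03, 0.44, 0.0, 0.49] |t| 20.4 |w|deg 3.92 total local [ 371.3 -198.5 -131.2] rot [62.7  0.  70.1] target [449.  167.6 225.4] q [ 0.94  0.42 -0.69  2.28  1.97  0.31 -1.92]
  via [ 461. -176.  182.] [ 432. -142.  126.]
  via [426. -61. 163.] [399.  -7. 123.]
  via [420.  59. 179.] [404. 127. 160.]
  via [449. 168. 225.] [449. 240. 227.]
```

View pics/s5.png

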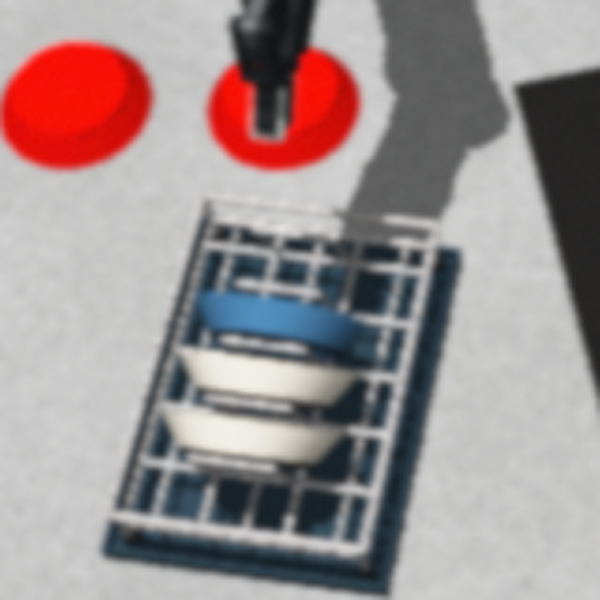

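Blue stands parallel to the whites at crop (280,315). Its top is at z = 149 (expected about 148), so it is fully down, and the whites haven't moved. Next, checking reach for the green pick.

```bash
cat > t2.py <<'E'
from ik import *
q0=cur()[2]["qpos"]; qb=np.array([.24,1.03,-.25,1.59,-.63,.71,-.95])
for psi in (-100,-80,-60,-40,-20):
  for b in (110,0):
    p,R=pick(GREEN,18,b,psi=psi,up=b)
    o=ik(p,R,[q0,qb]); print(psi,b,p.round(0),*[(round(x[0],1),round(x[1],1),x[2].tolist()) for x in o])
E
python3 t2.py
```

```text
-100 110 [429. 169. 215.] (np.float64(0.0), np.float64(0.0), [0.84, 0.7, -1.19, 2.29, 0.19, 0.34, -2.1]) (np.float64(0.0), np.float64(0.0), [0.37, 0.43, -0.44, 2.28, -0.91, 0.55, -0.96])
-100 0 [440. 231.  15.] (np.float64(17.3), np.float64(6.5), [0.55, 1.15, -0.97, 2.19, 1.23, 0.25, -2.92]) (np.float64(19.2), np.float64(7.2), [0.24, 0.92, -0.49, 2.17, -1.08, 0.25, -0.7])
-80 110 [469. 169. 215.] (np.float64(0.0), np.float64(0.0), [0.74, 0.84, -1.17, 2.01, 0.22, 0.71, -1.81]) (np.float64(0.0), np.float64(0.0), [0.27, 0.55, -0.36, 2.0, -0.59, 0.82, -0.99])
-80 0 [458. 231.  15.] (np.float64(0.0), np.float64(0.0), [0.49, 1.15, -0.93, 2.09, 0.75, 0.32, -2.19]) (np.float64(0.0), np.float64(0.0), [0.24, 0.96, -0.51, 2.09, -0.69, 0.3, -0.8])
-60 110 [506. 183. 215.] (np.float64(0.0), np.float64(0.0), [0.54, 0.9, -1.05, 1.72, 0.18, 1.03, -1.5]) (np.float64(0.0), np.float64(0.0), [0.14, 0.68, -0.31, 1.71, -0.4, 1.08, -0.93])
-60 0 [474. 237.  15.] (np.float64(0.0), np.float64(0.0), [0.38, 1.15, -0.87, 1.86, 0.36, 0.63, -1.56]) (np.float64(0.0), np.float64(0.0), [0.07, 0.97, -0.34, 1.85, -0.47, 0.66, -0.79])
-40 110 [536. 208. 215.] (np.float64(0.0), np.float64(0.0), [0.39, 1.09, -1.2, 1.43, 0.4, 1.38, -1.43]) (np.float64(0.0), np.float64(0.0), [0.02, 0.81, -0.31, 1.43, -0.25, 1.34, -0.84])
-40 0 [488. 249.  15.] (np.float64(0.0), np.float64(0.0), [0.24, 1.19, -0.85, 1.63, 0.34, 0.94, -1.28]) (np.float64(0.0), np.float64(0.0), [-0.05, 1.02, -0.3, 1.62, -0.28, 0.92, -0.74])
-20 110 [556. 242. 215.] (np.float64(0.0), np.float64(0.0), [0.09, 1.05, -0.88, 1.16, 0.25, 1.59, -1.01]) (np.float64(0.0), np.float64(0.0), [-0.13, 0.92, -0.31, 1.16, -0.13, 1.57, -0.69])
-20 0 [496. 264.  15.] (np.float64(0.0), np.float64(0.0), [0.03, 1.18, -0.68, 1.42, 0.24, 1.16, -0.93]) (np.float64(0.0), np.float64(0.0), [-0.16, 1.09, -0.29, 1.42, -0.12, 1.15, -0.63])
```

```bash
python3 -m crank '[[[0,0,-0.8,0,0,0],[0,0,-0.8,0,0,0],[0,0,0,0,0,0]]]'; python3 - <<'E'
from h import *
p,R=pick(GREEN,16,110,psi=-45,up=70); plan(p,R,22); path(p,R,24); 
E
```

```text
clock: 15.83
eef_pos: [490.2, -256.6, 274.7]
tool_rot: [2.521, 0.009, 1.152]
force: [-0.3, 0.1, -0.2]
width: 15.2
N 22 row [0.6, -0.37, 0.17, 0.53, 0.0, 0.17] |t| 21.7 |w|deg 3.33 total local [ 434.2 -176.   -10.4] rot [69.8  0.4 22.4] target [530. 200. 177.] q [ 1.01  0.31 -0.73  2.29  1.67  0.24 -1.63]
  via [ 498. -150.  223.] [ 460. -126.  166.]
  via [504. -36. 189.] [456.   0. 149.]
  via [513.  82. 174.] [460. 127. 154.]
  via [530. 200. 177.] [479. 251. 179.]
```

```bash
python3 -m crank '[[[0.6,-0.37,0.17,0.53,0,0.17],[0.6,-0.37,0.17,0.53,0,0.17],[0.6,-0.37,0.17,0.53,0,0.17],[0.6,-0.37,0.17,0.53,0,0.17],[0.6,-0.37,0.17,0.53,0,0.17],[0.6,-0.37,0.17,0.53,0,0.17],[0.6,-0.37,0.17,0.53,0,0.17],[0.6,-0.37,0.17,0.53,0,0.17],[0.6,-0.37,0.17,0.53,0,0.17],[0.6,-0.37,0.17,0.53,0,0.17],[0.6,-0.37,0.17,0.53,0,0.17],[0.6,-0.37,0.17,0.53,0,0.17]]]'; python3 - <<'E'
from h import *
p,R=pick(GREEN,16,110,psi=-45,up=70); plan(p,R,11); path(p,R,12); 
E
```

```text
clock: 16.83
eef_pos: [503.4, -27.6, 166.8]
tool_rot: [-3.076, -0.022, 0.927]
force: [-0.3, -0.3, -0.1]
width: 15.4
N 11 row [0.58, -0.38, 0.1, 0.47, 0.02, 0.12] |t| 20.9 |w|deg 2.92 total local [ 198.2 -115.6    1.8] rot [31.1  1.5  8.2] target [530. 200. 177.] q [ 0.61  0.69 -0.9   1.93  0.62  0.87 -1.25]
  via [507.  30. 163.] [455.  72. 136.]
  via [512.  87. 164.] [460. 133. 146.]
  via [520. 144. 168.] [468. 193. 160.]
  via [530. 200. 177.] [479. 251. 179.]
```

```bash
python3 -m crank '[[[0.58,-0.38,0.1,0.47,0.02,0.12],[0.58,-0.38,0.1,0.47,0.02,0.12],[0.58,-0.38,0.1,0.47,0.02,0.12],[0.58,-0.38,0.1,0.47,0.02,0.12],[0.58,-0.38,0.1,0.47,0.02,0.12],[0.58,-0.38,0.1,0.47,0.02,0.12],[0.58,-0.38,0.1,0.47,0.02,0.12],[0.58,-0.38,0.1,0.47,0.02,0.12],[0.58,-0.38,0.1,0.47,0.02,0.12],[0.58,-0.38,0.1,0.47,0.02,0.12],[0,0,0,0,0,0]]]'; python3 - <<'E'
from h import *
im=ctrl.get_image("wrist"); c=rim_wrist(im,40,85)
for b in (60,35): p,R=pick(GREEN,16,b,psi=-45); plan(p,R,10)
E
```

```text
clock: 17.75
eef_pos: [530.0, 179.9, 144.3]
tool_rot: [-2.561, 0.049, 0.784]
force: [-1.0, 0.4, 0.6]
width: 15.1
centre [449.2 281.1] dia 127.8 res 0.27 53
N 10 row [0.06, 0.02, 0.3, 0.03, 0.04, -0.03] |t| 9.1 |w|deg 0.35 total local [20.   5.4 88.3] rot [ 1.9  2.4 -1.7] target [509.7 220.3  66. ] q [ 0.36  1.02 -0.95  1.53  0.28  1.19 -1.34]
N 10 row [0.06, 0.02, 0.38, 0.03, 0.04, -0.03] |t| 11.5 |w|deg 0.35 total local [ 21.    4.6 113.3] rot [ 1.9  2.4 -1.7] target [499.6 230.4  45.6] q [ 0.36  1.02 -0.95  1.53  0.28  1.19 -1.34]
```

```bash
python3 -m crank '[[[0.16,0.04,0.3,0.08,0.1,-0.07],[0.16,0.04,0.35,0.08,0.1,-0.07],[0.16,0.04,0.4,0.08,0.1,-0.07],[0.16,0.04,0.4,0.08,0.1,-0.07],[0,0,0.4,0,0,0],[0,0,0.4,0,0,0],[0,0,0.3,0,0,0],[0,0,0.2,0,0,0],[0,0,0,0,0,0],[0,0,0,0,0,0]]]'; python3 - <<'E'
from h import *
for b in (20,0): p,R=pick(GREEN,17,b,psi=-45); plan(p,R,5)
E
```

```text
clock: 18.63
eef_pos: [507.6, 209.9, 55.6]
tool_rot: [-2.543, 0.017, 0.784]
force: [-0.3, -1.3, 0.4]
width: 14.9
N 5 row [0.06, -0.07, 0.24, 0.02, 0.02, -0.02] |t| 7.7 |w|deg 0.24 total local [  9.2 -11.3  35.6] rot [ 0.7  0.7 -0.6] target [493.1 236.9  32.5] q [ 0.33  1.13 -0.91  1.63  0.33  0.98 -1.35]
N 5 row [0.06, -0.08, 0.37, 0.02, 0.02, -0.02] |t| 11.5 |w|deg 0.24 total local [  9.5 -11.6  55.6] rot [ 0.7  0.7 -0.6] target [485.  245.   16.1] q [ 0.33  1.13 -0.91  1.63  0.33  0.98 -1.35]
```

```bash
python3 -m crank '[[[0.1,-0.13,0.05,0.04,0.04,-0.03],[0.1,-0.13,0.1,0.04,0.04,-0.03],[0.1,-0.12,0.15,0.04,0.04,-0.03],[0,0,0.25,0,0,0],[0,0,0.25,0,0,0],[0,0,0.25,0,0,0],[0,0,0,0,0,0],[0,0,0,0,0,0]]]'; python3 - <<'E'
from h import *
for b in (0,): p,R=pick(GREEN,17,b,psi=-45); plan(p,R,4)
E
```

```text
clock: 19.3
eef_pos: [495.2, 238.3, 35.6]
tool_rot: [-2.532, -0.003, 0.783]
force: [0.9, 0.4, -0.3]
width: 14.9
N 4 row [-0.02, 0.01, 0.19, 0.0, -0.01, 0.0] |t| 5.8 |w|deg 0.06 total local [-2.6  1.3 22.9] rot [ 0.1 -0.2  0. ] target [485.  245.   16.1] q [ 0.3   1.15 -0.91  1.66  0.34  0.9  -1.37]
```

```bash
python3 -m crank '[[[-0.03,0.02,0.19,0,0,0],[-0.03,0.02,0.19,0,0,0],[-0.03,0.01,0.18,0,0,0],[0,0,0.17,0,0,0],[0,0,0,0,0,0],[0,0,0,0,0,0]]]'; python3 - <<'E'
from h import *
p,R=pick(GREEN,17,0,psi=-45); plan(p,R,4); im=ctrl.get_image("wrist"); save("w4.png",im["color"][100:420,160:500])
E
```

```text
clock: 19.8
eef_pos: [484.2, 244.7, 14.3]
tool_rot: [-2.532, -0.003, 0.783]
force: [-0.6, -0.2, -0.0]
width: 14.9
N 4 row [0.01, -0.01, -0.01, 0.0, -0.01, -0.0] |t| 0.5 |w|deg 0.06 total local [ 0.8 -0.8 -1.7] rot [ 0.1 -0.2 -0. ] target [485.  245.   16.1] q [ 0.28  1.18 -0.89  1.69  0.36  0.85 -1.38]
```

View pics/w4.png

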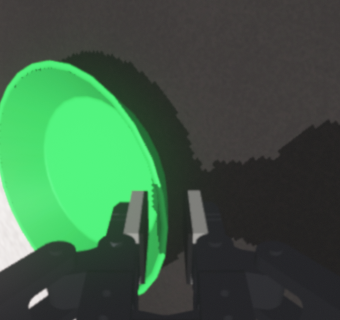

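The geometry matches the first pick: the wall at crop (157,230) sits between the pads at 138 and 195. Closing, then lifting.

```bash
python3 -m crank '[[[0,0,0,0,0,0],[0,0,0,0,0,0],[0,0,0,0,0,0],[0,0,0,0,0,0],[0,0,0,0,0,0],[0,0,0,0,0,0]]]' 1; python3 -m crank '[[[0,-0.08,-0.12,0,0,0],[0,-0.16,-0.24,0,0,0],[0,-0.4,-0.6,0,0,0],[0,-0.57,-0.82,0,0,0],[0,-0.57,-0.82,0,0,0],[0,-0.57,-0.82,0,0,0],[0,-0.57,-0.82,0,0,0],[0,-0.57,-0.82,0,0,0],[0,-0.57,-0.82,0,0,0],[0,-0.3,-0.4,0,0,0],[0,0,0,0,0,0],[0,0,0,0,0,0]]]'
python3 - <<'E'
from h import *
Q=[]
for n in ("scene","top"):
    im=ctrl.get_image(n); q=held(im,45,85); Q.append(q); fitdish([q])
v=fitdish(Q)
p,R=place2(-63,180,np.r_[v[:3],v[3:]/D]); plan(p,R,24); path(p,R,24)
E
```

```text
clock: 20.35
eef_pos: [483.7, 245.9, 16.4]
tool_rot: [-2.53, -0.003, 0.783]
force: [-1.0, -0.2, 0.9]
width: 1.8
clock: 21.35
eef_pos: [485.6, 240.2, 255.7]
tool_rot: [-2.545, -0.002, 0.783]
force: [-0.3, -1.1, -2.3]
width: 1.9
n 631 shift dish x(tan) r(out) a(up) [-1.5 -1.  -0.1] tilt deg about tan, r [-0.9 -0.7] res 1.14
n 2738 shift dish x(tan) r(out) a(up) [0.5 0.4 0. ] tilt deg about tan, r [ 1.2 -0.3] res 1.09
n 3369 shift dish x(tan) r(out) a(up) [0.  0.3 0.2] tilt deg about tan, r [ 1.1 -0.8] res 1.12
N 24 row [-0.53, 0.6, -0.1, -0.48, 0.0, -0.16] |t| 24.2 |w|deg 3.05 total local [-304.8  357.  -305.1] rot [-69.3   0.  -23.3] target [ 598.2 -305.8  305.6] q [ 0.36  0.86 -1.07  1.59  0.16  1.2  -1.42]
  via [496. 100. 220.] [444. 145. 200.]
  via [525. -42. 216.] [477.  -7. 175.]
  via [ 562. -180.  245.] [ 524. -156.  188.]
  via [ 598. -306.  306.] [ 575. -296.  238.]
```

```bash
echo 'VG=np.array([0,1,0,1.2,-.8])' >> h.py; python3 -m crank '[[[-0.53,0.55,-0.3,-0.48,0,-0.16],[-0.53,0.55,-0.3,-0.48,0,-0.16],[-0.53,0.55,-0.3,-0.48,0,-0.16],[-0.53,0.55,-0.3,-0.48,0,-0.16],[-0.53,0.6,-0.2,-0.48,0,-0.16],[-0.53,0.6,-0.2,-0.48,0,-0.16],[-0.53,0.6,-0.1,-0.48,0,-0.16],[-0.53,0.6,-0.1,-0.48,0,-0.16],[-0.53,0.6,-0.1,-0.48,0,-0.16],[-0.53,0.6,-0.1,-0.48,0,-0.16],[-0.53,0.6,-0.1,-0.48,0,-0.16],[-0.53,0.6,-0.1,-0.48,0,-0.16]]]'; python3 - <<'E'
from h import *
p,R=place2(-63,180,VG); plan(p,R,12); path(p,R,12)
E
```

```text
clock: 22.45
eef_pos: [523.4, -61.4, 224.4]
tool_rot: [3.136, -0.039, 0.99]
force: [0.2, -0.4, -1.7]
width: 1.9
N 12 row [-0.49, 0.56, -0.08, -0.49, 0.01, -0.15] |t| 22.5 |w|deg 3.06 total local [-160.   196.8  -85.8] rot [-35.2   0.8 -10.5] target [ 597.9 -305.7  304.9] q [ 0.72  0.63 -1.    1.87  0.61  0.96 -1.13]
  via [ 542. -126.  233.] [497. -97. 184.]
  via [ 561. -188.  250.] [ 523. -166.  193.]
  via [ 580. -249.  274.] [ 549. -232.  211.]
  via [ 598. -306.  305.] [ 575. -296.  237.]
```

```bash
python3 -m crank '[[[-0.49,0.5,-0.35,-0.49,0.01,-0.15],[-0.49,0.5,-0.3,-0.49,0.01,-0.15],[-0.49,0.53,-0.25,-0.49,0.01,-0.15],[-0.49,0.56,-0.15,-0.49,0.01,-0.15],[-0.49,0.56,-0.08,-0.49,0.01,-0.15],[-0.49,0.56,-0.05,-0.49,0.01,-0.15],[-0.49,0.56,-0.05,-0.49,0.01,-0.15],[-0.49,0.56,-0.05,-0.49,0.01,-0.15],[-0.49,0.56,-0.05,-0.49,0.01,-0.15],[-0.4,0.5,0,-0.4,0.01,-0.1],[0,0,0,0,0,0]]]'; python3 - <<'E'
from h import *
for ra in (180,100): p,R=place2(-63,ra,VG); plan(p,R,6); path(p,R,8)
E
```

```text
clock: 23.37
eef_pos: [569.4, -276.8, 277.4]
tool_rot: [2.648, -0.005, 1.138]
force: [-0.8, -0.5, -2.3]
width: 1.8
N 6 row [-0.08, 0.26, -0.02, -0.21, 0.01, -0.04] |t| 8.2 |w|deg 1.28 total local [-14.1  46.6  -6.3] rot [-7.5  0.4 -1.6] target [ 597.9 -305.7  304.9] q [ 1.04  0.49 -0.92  1.99  1.02  0.54 -0.97]
  via [ 577. -284.  284.] [ 548. -271.  219.]
  via [ 584. -292.  291.] [ 557. -279.  225.]
  via [ 591. -299.  298.] [ 566. -288.  231.]
  via [ 598. -306.  305.] [ 575. -296.  237.]
N 6 row [-0.09, -0.08, 0.27, -0.21, 0.01, -0.04] |t| 8.8 |w|deg 1.28 total local [-15.5 -11.2  49. ] rot [-7.5  0.4 -1.6] target [ 575.1 -296.2  228.8] q [ 1.04  0.49 -0.92  1.99  1.02  0.54 -0.97]
  via [ 570. -281.  265.] [ 541. -268.  200.]
  via [ 571. -286.  253.] [ 544. -274.  187.]
  via [ 573. -291.  241.] [ 548. -280.  174.]
  via [ 575. -296.  229.] [ 552. -286.  161.]
```

```bash
python3 -m crank '[[[-0.09,-0.02,0.25,-0.21,0.01,-0.04],[-0.09,-0.05,0.25,-0.21,0.01,-0.04],[-0.09,-0.08,0.25,-0.21,0.01,-0.04],[-0.09,-0.08,0.22,-0.21,0.01,-0.04],[-0.09,-0.08,0.2,-0.21,0.01,-0.04],[-0.06,-0.05,0.1,-0.15,0,-0.04],[0,0,0,0,0,0],[0,0,0,0,0,0]]]'; python3 - <<'E'
from h import *
for ra in (100,60): p,R=place2(-63,ra,VG); plan(p,R,6)
Q=[]
for n in ("scene","top"):
    im=ctrl.get_image(n); q=held(im,45,85); Q.append(q); fitdish([q],17)
fitdish(Q,17)
E
```

```text
clock: 24.03
eef_pos: [564.2, -287.9, 222.1]
tool_rot: [2.549, -0.007, 1.162]
force: [-0.0, -0.6, -2.0]
width: 1.9
N 6 row [-0.02, 0.08, 0.01, -0.05, -0.01, -0.01] |t| 2.5 |w|deg 0.33 total local [-3.2 14.8  1.8] rot [-1.9 -0.5 -0.5] target [ 575.1 -296.2  228.8] q [ 0.92  0.52 -0.68  2.14  1.71  0.31 -1.62]
N 6 row [-0.02, -0.1, 0.15, -0.05, -0.01, -0.01] |t| 5.3 |w|deg 0.33 total local [ -3.7 -16.7  26.5] rot [-1.9 -0.5 -0.5] target [ 563.7 -291.5  190.8] q [ 0.92  0.52 -0.68  2.14  1.71  0.31 -1.62]
n 489 shift dish x(tan) r(out) a(up) [-1.4  3.8  0.6] tilt deg about tan, r [ 1.8 -0.7] res 0.94
n 528 shift dish x(tan) r(out) a(up) [-0.6  0.5  0.3] tilt deg about tan, r [ 2.2 -0.5] res 1.0
n 1017 shift dish x(tan) r(out) a(up) [0.5 4.1 0.2] tilt deg about tan, r [ 2.  -0.1] res 1.02
```

```bash
echo 'VG=np.array([0,3,-.9,1.9,-.6])' >> h.py; python3 -m crank '[[[-0.03,0.15,0.02,-0.1,-0.02,-0.02],[-0.03,0.15,0.02,-0.1,-0.02,-0.02],[-0.02,0.1,0.02,-0.1,-0.02,-0.02],[0,0,0,0,0,0],[0,0,0,0,0,0]]]'; python3 - <<'E'
from h import *
for ra in (100,60): p,R=place2(-63,ra,VG); plan(p,R,6)
E
```

```text
clock: 24.55
eef_pos: [576.8, -295.5, 230.8]
tool_rot: [2.51, 0.0, 1.162]
force: [-0.5, 0.1, -1.9]
width: 1.7
N 6 row [-0.01, -0.02, 0.01, 0.03, 0.0, -0.01] |t| 0.8 |w|deg 0.19 total local [-1.3 -4.1  1.7] rot [ 1.1  0.1 -0.4] target [ 574.2 -295.8  227. ] q [ 0.94  0.53 -0.71  2.13  1.8   0.34 -1.69]
N 6 row [-0.01, -0.2, 0.14, 0.03, 0.0, -0.01] |t| 7.4 |w|deg 0.19 total local [ -1.5 -36.5  25.1] rot [ 1.1  0.1 -0.4] target [ 562.8 -291.1  189. ] q [ 0.94  0.53 -0.71  2.13  1.8   0.34 -1.69]
```

```bash
python3 -m crank '[[[-0.01,-0.2,0.13,0.05,0,-0.01],[-0.01,-0.2,0.13,0.05,0,-0.01],[-0.01,-0.2,0.14,0.05,0,-0.01],[-0.01,-0.2,0.14,0.03,0,-0.01],[-0.01,-0.2,0.14,0,0,-0.01],[0,-0.19,0.13,0,0,0],[0,0,0,0,0,0],[0,0,0,0,0,0]]]'; python3 - <<'E'
from h import *
for ra in (60,20): p,R=place2(-63,ra,VG); plan(p,R,6)
E
```

```text
clock: 25.22
eef_pos: [562.4, -291.5, 188.5]
tool_rot: [2.529, 0.003, 1.165]
force: [0.1, 0.1, -1.5]
width: 1.7
N 6 row [0.0, 0.0, -0.0, -0.0, 0.0, -0.0] |t| 0.1 |w|deg 0.03 total local [ 0.5  0.5 -0.2] rot [-0.   0.1 -0.2] target [ 562.8 -291.1  189. ] q [ 0.98  0.62 -0.78  2.19  1.99  0.44 -1.85]
N 6 row [0.0, -0.18, 0.13, -0.0, 0.0, -0.0] |t| 6.6 |w|deg 0.03 total local [  0.5 -31.5  23.8] rot [-0.   0.1 -0.2] target [ 551.4 -286.3  150.9] q [ 0.98  0.62 -0.78  2.19  1.99  0.44 -1.85]
```

```bash
python3 -m crank '[[[0,-0.18,0.135,0,0,0],[0,-0.18,0.135,0,0,0],[0,-0.18,0.135,0,0,0],[0,-0.18,0.135,0,0,0],[0,-0.18,0.135,0,0,0],[0,-0.18,0.135,0,0,0],[0,0,0,0,0,0],[0,0,0,0,0,0]]]'; python3 - <<'E'
from h import *
for ra in (20,0): p,R=place2(-63,ra,VG); plan(p,R,6)
E
```

```text
clock: 25.88
eef_pos: [552.7, -288.1, 150.7]
tool_rot: [2.525, 0.004, 1.163]
force: [0.4, -0.1, -1.9]
width: 1.7
N 6 row [0.01, -0.01, -0.01, 0.01, 0.0, -0.01] |t| 0.4 |w|deg 0.06 total local [ 1.1 -1.4 -1.3] rot [ 0.2  0.2 -0.2] target [ 551.4 -286.3  150.9] q [ 1.01  0.73 -0.84  2.24  2.15  0.57 -1.98]
N 6 row [0.01, -0.1, 0.06, 0.01, 0.0, -0.01] |t| 3.4 |w|deg 0.06 total local [  1.1 -17.4  10.7] rot [ 0.2  0.2 -0.2] target [ 545.6 -284.   131.9] q [ 1.01  0.73 -0.84  2.24  2.15  0.57 -1.98]
```

```bash
python3 -m crank '[[[0.01,-0.12,0.06,0,0,0],[0.01,-0.12,0.06,0,0,0],[0.01,-0.1,0.06,0,0,0],[0,-0.09,0.06,0,0,0],[0,0,0,0,0,0],[0,0,0,0,0,0]]]'; python3 -m crank '[[[0,-0.05,0.035,0,0,0],[0,-0.05,0.035,0,0,0],[0,0,0,0,0,0]]]'; python3 - <<'E'
from h import *
p,R=place2(-63,0,VG); plan(p,R,6)
E
```

```text
clock: 26.38
eef_pos: [547.3, -284.8, 137.0]
tool_rot: [2.523, 0.004, 1.163]
force: [-0.4, -0.4, -2.2]
width: 1.4
clock: 26.63
eef_pos: [546.8, -284.6, 134.0]
tool_rot: [2.521, 0.005, 1.163]
force: [-0.5, 0.5, -2.2]
width: 1.9
N 6 row [0.0, -0.01, 0.01, 0.01, 0.01, -0.01] |t| 0.4 |w|deg 0.09 total local [ 0.1 -2.3  0.9] rot [ 0.4  0.2 -0.2] target [ 545.6 -284.   131.9] q [ 1.02  0.77 -0.86  2.27  2.21  0.64 -2.03]
```

```bash
python3 -m crank '[[[0,-0.05,0.035,0,0,0],[0,-0.05,0.03,0,0,0],[0,0,0,0,0,0]]]';python3 -m crank '[[[0,-0.05,0.03,0,0,0],[0,0,0,0,0,0],[0,0,0,0,0,0]]]'
```

```text
clock: 26.88
eef_pos: [548.3, -284.9, 133.3]
tool_rot: [2.514, 0.006, 1.164]
force: [-1.3, 0.5, 0.7]
width: 1.9
clock: 27.13
eef_pos: [548.9, -285.0, 133.2]
tool_rot: [2.51, 0.007, 1.164]
force: [-1.9, 0.4, 2.5]
width: 1.8
```

Floor contact came at the same height as the blue dish (z 133.2), with about 4 N. Releasing and withdrawing.

```bash
python3 -m crank '[[[0,0,0,0,0,0],[0,0,0,0,0,0],[0,0,0,0,0,0],[0,0,0,0,0,0]]]' 0.65; python3 -m crank '[[[0,0,-0.15,0,0,0],[0,0,-0.25,0,0,0],[0,0,-0.4,0,0,0],[0,0,-0.5,0,0,0],[0,0,-0.6,0,0,0],[0,0,-0.8,0,0,0],[0,0,-0.8,0,0,0],[0,0,-0.8,0,0,0],[0,0,-0.8,0,0,0],[0,0,0,0,0,0],[0,0,0,0,0,0]]]'; python3 - <<'E'
from h import *
im=ctrl.get_image("scene"); P=cloud(im); hsv=cv2.cvtColor(im["color"],cv2.COLOR_RGB2HSV)
for n,lo,hi in (("blue",95,125),("green",45,85)):
    m=(hsv[...,0]>=lo)&(hsv[...,0]<=hi)&(hsv[...,1]>90)
    q=(P[m]-RACK)@RR; q=q[(q[:,2]>60)&(abs(q[:,0])<150)&(abs(q[:,1])<110)]; print(n,len(q),np.percentile(q,[2,50,98],axis=0).round(1).tolist())
im2=ctrl.get_image("top")
for q in ("tape_roll","wash_bottle","standing_1_center"): print(q,[(np.round(r["extent"]).tolist(),round(float(r["conf"]),2)) for r in ctrl.search_frame(q,im2)[:3]])
f=lambda a,y,x:cv2.resize(a[y:y+150,x:x+130],(390,450),interpolation=cv2.INTER_CUBIC)
save("end.png",np.hstack([f(im["color"],190,170),f(im2["color"],155,365)]))
E
```

```text
clock: 27.47
eef_pos: [548.1, -284.8, 132.3]
tool_rot: [2.512, 0.007, 1.164]
force: [0.5, 0.6, 0.1]
width: 15.1
clock: 28.38
eef_pos: [458.8, -243.8, 262.8]
tool_rot: [2.514, 0.008, 1.164]
force: [-0.4, -1.1, -0.4]
width: 14.9
blue 454 [[-23.2, -49.2, 77.4], [-1.8, 11.1, 128.8], [10.3, 55.1, 149.4]]
green 453 [[-64.5, -49.2, 78.5], [-46.8, 10.7, 127.8], [-34.6, 53.8, 148.7]]
tape_roll [([285.0, 272.0, 34.0, 31.0], 0.79)]
wash_bottle [([302.0, 137.0, 31.0, 39.0], 0.56)]
standing_1_center [([481.0, 358.0, 51.0, 53.0], 0.87), ([438.0, 218.0, 50.0, 36.0], 0.74), ([433.0, 343.0, 10.0, 26.0], 0.45)]
```

View pics/end.png

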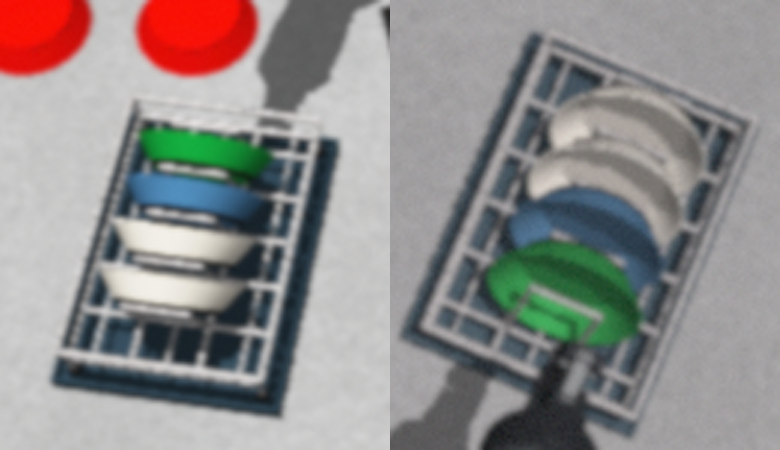

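Green (205,152) and blue (195,200) stand parallel to the two whites, in front of them, with their hollows to the front. They are 45 mm apart with tops at z = 149. The gripper is clear, so I'm handing in.

```bash
python3 -m crank '[[[0,0,-0.5,0,0,0],[0,0,0,0,0,0],[0,0,0,0,0,0]]]'; python3 -c "
from cell import ctrl; print(ctrl.finish_job())"
```

```text
clock: 28.88
eef_pos: [451.7, -239.3, 269.7]
tool_rot: [2.522, -0.001, 1.166]
force: [0.5, -0.6, -0.4]
width: 15.0
the job is handed in; nothing more can be done
None
```

The blue dish now stands in slot 2 and the green one in slot 1, both leaning back on the tines with their hollow sides to the front like the white dishes. I gripped each by its rim wall and lowered it along the tines. Each went down until I felt a few newtons of floor contact, then I released it. I handed the job in at 28.9 s.

**Last checks:**
- **Seating:** the tops measure z = 149, against about 148 expected for a dish fully down. The two stand 45 mm apart, parallel to the white dishes.
- **Other things:** the tape roll, the bottle and the white dishes showed up where they started, to within a pixel or two.
- **Robot:** it is clear of everything, and the force reading is near zero.

**What disagreed:**
- **In-hand tilt:** the scene and top cameras differed by 2–3° and a few mm on how each dish sat in the gripper. I mostly went with their combined fit; both dishes went in with no force reading until they reached the floor.
- **Gripper width:** it read about 1.8 mm on a 4 mm wall, but both grips held.
- **Joint 6:** it ran close to its lower limit above the rack, and the arm got around that by turning joint 5.

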